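# Pack the spice jars into the pail on the serving tray

### The arm

A 6-joint arm with a two-finger parallel gripper is mounted at the origin on a cart in front of the work surface, level with it; the furniture and walls round the work are solid. World frame = base frame: x ahead of the robot, y to its left, z up, the work surface at z = 0. Lengths are in m, angles in rad, forces in N, time in s.
With the tool pointing down it reaches from about 0.375 to 0.9 m from the base axis. Payload 3.1 kg.
Tool frame: the origin (TCP) lies at the very end of the fingers, on their centre line; the grasp point (between the pads) lies 19 mm behind it (manip.tcp_to_grasp is the distance from the TCP to the grasp point, in m); z points along the fingers, y is the line along which they close (so a half turn about z gives the same grasp; the last joint's range is limited). The gripper opens to 85 mm and grips with 20 to 120 N. Pads are 22 mm wide; open, the fingers measure 114 mm over their backs; the gripper's body (76 mm by 85 mm) begins 54 mm behind the grasp point. The pads swing forward as they close: fully open they stand 13 mm farther back than shut.
Start: joints at [-1.5, 0.527, 1.433, -0, 1.181, -0.178], TCP at [0.154, -0.606, 0.231] pointing down, gripper open.
Joint ranges: [-3.08, 3.08], [-0.75, 2.2], [0.22, 2.44], [-1.43, 4.57], [0, 2.65], [-2.85, 2.85]. Speed limits (rad/s): [2.79, 2.79, 3.14, 3.14, 3.14, 3.14].

### API

Orientations are given as a unit quaternion [x, y, z, w].
In Python, from station import manip gives the robot as it stands. The module is installed in compiled form; this text tells all that it offers.
- The arm moves only by the tool step_arm, never from a script. Its argument "commands" is one flat list of numbers, 6 for each row, row after row: the shift along the tool's x, y, z in m, then the turn, a rotation vector about the tool's x, y, z in degrees. A call has exactly 10 rows; each row is the pose to reach, as a shift and turn from the pose commanded when the call began, along the tool's axes at that moment; what a row does not reach only later rows make up. A row lasts 1/10 s, in which the tool goes at most 50 mm and 8.59 degrees, less where a joint would pass 70% of its speed; a pose out of reach is approached as far as the arm can. A call with a gripper value outside its range is refused whole. "jaw" is the opening in per cent of the stroke, from 0 (shut) to 100 (fully open), set as the call begins (left out, the last holds). The fingers move at their own pace and stop on an object; "grip_force" is the grip in N (left out, the last holds). Time passes only in rows, so rows that repeat a pose let the fingers close, or fill a call up. It gives the time, the measured TCP pose, the force, the opening and the grip force at its end, in the units of the state.
- manip.sense(): the state, without advancing time (a new reading comes with each control period).
- manip.snapshot(name): name is "scene" or "side" or "wrist"; returns a dict with "pixels" (480x640x3 uint8, blue, green, red), "fx", "fy", "cx", "cy" (pixels), "R" (3x3) and "t" (3): a world point X has camera coordinates R X + t; the wrist camera has in their place "mount" (4x4, takes a point from camera to tool coordinates, whose origin is the TCP and whose axes are the flange's). Camera axes: x right, y down, z forward; pixel columns grow to the right and rows downward; lengths in m; the calibration is good to about 2 mm. The wrist camera is an equidistant fisheye: a pixel r from the principal point sees the ray r / f radians off the axis. A picture is of the moment at which its call begins: read the wrist's pose just before it. There is no depth.
- manip.sign_off(): hands the job in; it is judged then, once.
The state is a dict: "t": time; "q": joint angles; "qd": joint speeds; "tau": joint torques, N m; "tcp_pos": TCP position; "tool_rot": TCP orientation; "force": force on the tool from outside, world axes, zero at the start; "ft_torque": the same for the moment, N m; "finger_gap": opening from 0.0 (shut) to 1.0 (fully open); "gripper_force": force on a finger pad.
Only numpy, scipy, OpenCV 4.12 (cv2) and the standard library are available. Lean on these libraries where they do the work, as an engineer would, in place of code of your own. Each camera call takes 0.05 s, during which the arm holds its last target. There are 200 camera calls.

### The job

Set up the spice station: lift the empty steel pail by its swing handle, stand it inside the lip of the round wooden tray, and lay its handle down to one side. Then pack every white, blue and terracotta jar standing on the table upright into the pail as a close honeycomb cluster, one jar in the middle and the others round it, all standing on the pail's floor. Leave the rest of the things on the table where they are.

Things in the scene. Friction and masses are not known exactly. Their poses are not given: they have to be found in the camera images.
- pail: round open steel pail with a swing handle, loose, 0.5 kg: outer diameter 220 mm at the foot, 228 mm at the rim, 60 mm tall, wall 4 mm (inside 212 mm across at the bottom, 220 mm at the rim), floor 5 mm thick. Origin: centre of its underside, z up. The handle's pivots lie on its y axis, 50 mm above the origin
- bail (a joint): swing handle of the pail, a half hoop of wire, radius 120 mm, turning about the pail's y axis through the pivots. 0 = straight up over the pail, positive swings its top to the pail's +x, negative to -x; stops at +-1.45, laid down beside the rim. Slightly stiff: it stays where left within 0.3 rad of upright; beyond about 0.45 rad it falls down by itself. Starts nearly upright
- bail_grip (a point): centre of the handle's wooden grip, a round bar 18 mm thick and 56 mm long lying along the pail's y axis; 170 mm above the pail's underside when the handle is upright. Pinch it from above, across the pail's x axis
- tray: round dark wooden tray, fixed to the table: outer diameter 292 mm at the foot and 302 mm at the lip, lip 14 mm high, flat floor about 280 mm across and 4 mm above the table. Origin: centre of its underside on the table
- white1: white stoneware jar, 0.3 kg, may be absent: round body 60 mm across and 70 mm tall, fixed wooden lid 57 mm across up to 78 mm, then an upright round wooden knob 18 mm thick and 28 mm long, up to 106 mm. Starts upright on the table. Origin: centre of its underside, z up. Among other jars grip it from above by the knob
- white2: white stoneware jar, 0.3 kg, may be absent: round body 60 mm across and 70 mm tall, fixed wooden lid 57 mm across up to 78 mm, then an upright round wooden knob 18 mm thick and 28 mm long, up to 106 mm. Starts upright on the table. Origin: centre of its underside, z up. Among other jars grip it from above by the knob
- white3: white stoneware jar, 0.3 kg, may be absent: round body 60 mm across and 70 mm tall, fixed wooden lid 57 mm across up to 78 mm, then an upright round wooden knob 18 mm thick and 28 mm long, up to 106 mm. Starts upright on the table. Origin: centre of its underside, z up. Among other jars grip it from above by the knob
- blue1: blue stoneware jar, 0.3 kg, may be absent: round body 60 mm across and 70 mm tall, fixed wooden lid 57 mm across up to 78 mm, then an upright round wooden knob 18 mm thick and 28 mm long, up to 106 mm. Starts upright on the table. Origin: centre of its underside, z up. Among other jars grip it from above by the knob
- blue2: blue stoneware jar, 0.3 kg, may be absent: round body 60 mm across and 70 mm tall, fixed wooden lid 57 mm across up to 78 mm, then an upright round wooden knob 18 mm thick and 28 mm long, up to 106 mm. Starts upright on the table. Origin: centre of its underside, z up. Among other jars grip it from above by the knob
- clay1: terracotta brown stoneware jar, 0.3 kg, may be absent: round body 60 mm across and 70 mm tall, fixed wooden lid 57 mm across up to 78 mm, then an upright round wooden knob 18 mm thick and 28 mm long, up to 106 mm. Starts upright on the table. Origin: centre of its underside, z up. Among other jars grip it from above by the knob
- clay2: terracotta brown stoneware jar, 0.3 kg, may be absent: round body 60 mm across and 70 mm tall, fixed wooden lid 57 mm across up to 78 mm, then an upright round wooden knob 18 mm thick and 28 mm long, up to 106 mm. Starts upright on the table. Origin: centre of its underside, z up. Among other jars grip it from above by the knob
- tin: bystander: small printed food tin, 57 mm across, 72 mm tall; origin under its centre
- red_tub: bystander: small red tub with a white lid, 68 mm across, 56 mm tall; origin under its centre
- red_timer: bystander: round kitchen timer with a red dial, 62 mm across, 40 mm tall; origin under its centre

How it is judged:
On the way, in this order (a step that is already met when the one before it is completed fails the run):
1. the pail is lifted clear of the table by the grip of its handle (height (world z) of pail above 0.025 m and distance between the grasp point and bail_grip below 0.05 m), for 0.2 s.
2. the pail stands upright inside the lip of the tray with its handle laid down to one side (horizontal distance between pail and tray below 0.035 m and height (world z) of pail below 0.012 m and angle between pail's own z axis and vertical below 0.06 rad and (value of joint bail above 1.2 rad or value of joint bail below -1.2 rad)), for 0.2 s.
At the end, for the whole second after the job is handed in: Pail upright on the tray floor (centres within 35 mm), handle laid down (over 1.2 rad from upright, either side); every jar present stands upright (within 0.12 rad) on the pail floor inside it, one of them within 20 mm of the pail centre; all at rest (all of step 2 and linear speed of each of pail, white1, white2, white3, blue1, blue2, clay1, clay2 below 0.02 m/s and horizontal distance between each of white1, white2, white3, blue1, blue2, clay1, clay2 and pail below 0.085 m and z of each of white1, white2, white3, blue1, blue2, clay1, clay2 in the frame of pail below 0.014 m and angle between each of white1, white2, white3, blue1, blue2, clay1, clay2's own z axis and vertical below 0.12 rad and horizontal distance between any of white1, white2, white3, blue1, blue2, clay1, clay2 and pail below 0.02 m); the robot touches nothing.
It fails at once if the food tin is moved more than 30 mm (distance of tin from where it was at the start of the episode above 0.03 m).
It fails at once if the red tub is moved more than 30 mm (distance of red_tub from where it was at the start of the episode above 0.03 m).
It fails at once if the kitchen timer is moved more than 30 mm (distance of red_timer from where it was at the start of the episode above 0.03 m).
Of white1, white2, white3, blue1, blue2, clay1, clay2 only 5 to 7 are there at a start; the rules pass over those that are not, and their reading is None.
At some moment in a run one of white1, white2, white3, blue1, blue2, clay1, clay2 may be knocked a few centimetres aside while the robot is not near it.
It also fails if it takes over 210 s, if anything falls off the work surface, if the arm or the gripper's body presses on something with over 40 N, if the wrist force passes 120 N, or if a joint passes its speed limit or range.

## Working session

There is one attempt and no reset: what is moved stays moved. The work goes in short steps, Python scripts to look and compute and a tool call to move; the robot and the scene stay as the last step left them, time stands still between calls to the robot, and variables do not carry over. Pictures are saved under pics/ and viewed, at most 14 in all, crops included, and the job is handed in when it is done.

Besides the shell and the picture viewer there is one more tool, called after ">>>" as name(argument=value, ...), one argument or row to a line, values as JSON. step_arm: Moves the arm, as the interface text tells. Its arguments: {"type":"object","properties":{"commands":{"type":"array","items":{"type":"number"}},"jaw":{"type":"number"},"grip_force":{"type":"number"}},"required":["commands"]}

```bash
mkdir -p pics
python3 - <<'E'
from station import manip
import cv2,numpy as np
s=manip.sense();print({k:np.round(v,3) for k,v in s.items()}, manip.tcp_to_grasp)
for n in("scene","side"):
    d=manip.snapshot(n);cv2.imwrite(f"pics/{n}0.png",d["pixels"])
    print(n,d["fx"],d["cx"],d["cy"],np.round(d["R"],3).tolist(),np.round(-d["R"].T@d["t"],3))
d=manip.snapshot("wrist");print(np.round(d["mount"],3).tolist(),d["fx"],d["cx"],d["cy"])
E
```

```text
{'t': np.float64(0.0), 'q': array([-1.5  ,  0.529,  1.434,  0.   ,  1.181, -0.179]), 'qd': array([ 0.001, -0.   ,  0.001,  0.001,  0.001,  0.001]), 'tau': array([ 1.0000e-03, -4.4235e+01, -1.7803e+01,  0.0000e+00,  9.0000e-03,
        0.0000e+00]), 'tcp_pos': array([ 0.154, -0.605,  0.23 ]), 'tool_rot': array([ 0.992,  0.124,  0.   , -0.001]), 'force': array([-0.293,  0.057,  0.268]), 'ft_torque': array([-0.011, -0.002, -0.063]), 'gripper_force': np.float64(0.0), 'finger_gap': np.float64(1.0)} 0.0187
scene 435.570353564974 320.56855578435665 234.35223940731763 [[-0.889, -0.458, -0.006], [-0.28, 0.553, -0.785], [0.362, -0.696, -0.62]] [0.214 0.748 0.828]
side 465.0180767624695 319.60565928851935 236.52507518003313 [[0.999, 0.035, 0.0], [0.018, -0.484, -0.875], [-0.031, 0.874, -0.485]] [ 0.632 -1.     0.648]
[[0.001, -0.961, -0.275, 0.07], [1.0, 0.001, 0.0, 0.001], [0.0, -0.275, 0.961, -0.142], [0.0, 0.0, 0.0, 1.0]] 371.64829954431775 321.83253921583736 235.2680695356366
```

View pics/scene0.png

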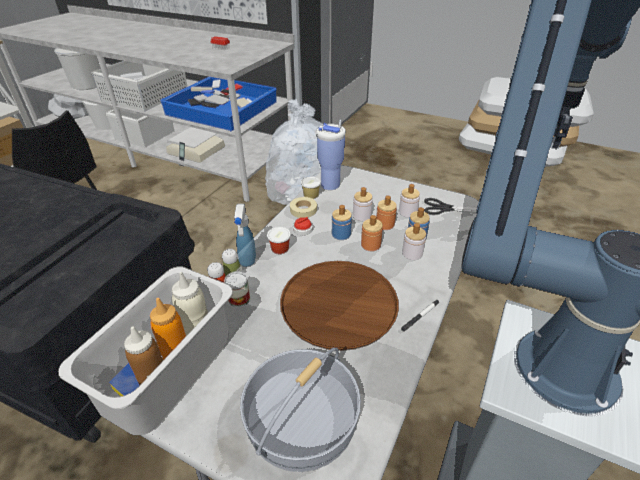

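View pics/side0.png

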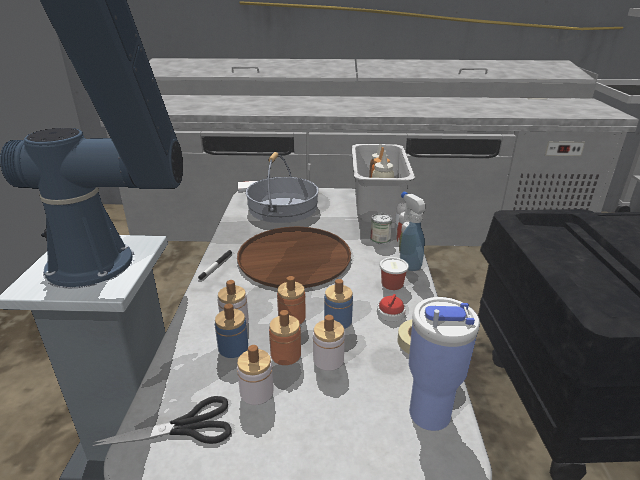

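Scene view: the pail is at about (302,408) with its grip at (308,372), and the tray at (340,303). All seven jars are present, with knobs at (363,192), (387,200), (410,187), (342,210), (372,220), (420,212) and (414,230). Side view: the knobs are at (231,287) to (253,352), the grip at (273,156) and the tray at (294,257).

```bash
cat > h.py <<'E'
from station import manip
import cv2,numpy as np
from scipy.spatial.transform import Rotation as Ro
def ray(d,p,T=None):
    "world origin, unit direction of pixel p; T=(tcp,quat) for wrist"
    x,y=(p[0]-d["cx"])/d["fx"],(p[1]-d["cy"])/d["fy"]
    if "mount" in d:
        r=np.hypot(x,y)+1e-12; v=np.array([x/r*np.sin(r),y/r*np.sin(r),np.cos(r)])
        M=np.array(d["mount"]); R=Ro.from_quat(T[1]).as_matrix()
        return R@M[:3,3]+T[0], R@M[:3,:3]@v
    R=np.array(d["R"]); v=R.T@np.array([x,y,1]); return -R.T@d["t"], v/np.linalg.norm(v)
def plane(o,v,z): return o+v*(z-o[2])/v[2]
def tri(rays):
    A=sum(np.eye(3)-np.outer(v,v) for o,v in rays); b=sum((np.eye(3)-np.outer(v,v))@o for o,v in rays)
    X=np.linalg.solve(A,b); return X, max(np.linalg.norm(np.cross(X-o,v)) for o,v in rays)
def snap(n):
    s=manip.sense(); d=manip.snapshot(n); return d,(s["tcp_pos"],s["tool_rot"])
E
python3 - <<'E'
from h import *
a,_=snap("scene");b,_=snap("side")
def m(d,f,box=None):
    h=cv2.cvtColor(d["pixels"],cv2.COLOR_BGR2HSV).astype(int);return f(h[...,0],h[...,1],h[...,2])
K=lambda h,s,v:((h<20)&(s>110)&(v<190)&(v>40)).astype(np.uint8)
S={"wA":((410,187),(253,352)),"wB":((363,192),(328,323)),"cA":((387,200),(284,319)),"bA":((342,210),(339,287)),"cB":((372,220),(291,284)),"bB":((420,212),(230,311)),"wC":((414,230),(231,287))}
P=[]
for n,(p,q) in S.items():
    X,e=tri([ray(a,p),ray(b,q)]);P.append(X);print(n,X.round(3),round(e,4))
print("grip",tri([ray(a,(308,372)),ray(b,(273,156))]))
# tray: dark wood contour
for d,n,c in((a,"scene",(340,303)),(b,"side",(294,257))):
    k=m(d,lambda h,s,v:((h<18)&(s>90)&(v<150))).astype(np.uint8)
    nl,L,st,ce=cv2.connectedComponentsWithStats(k); l=L[c[1],c[0]]
    ct=max(cv2.findContours((L==l).astype(np.uint8),0,1)[0],key=cv2.contourArea)[:,0]
    W=np.array([plane(*ray(d,p),.010)[:2] for p in ct])
    print(n,st[l],cv2.minEnclosingCircle(W.astype(np.float32)))
    crop=d["pixels"]
cv2.imwrite("pics/pail.png",np.hstack([cv2.resize(a["pixels"][335:475,230:370],None,fx=2.8,fy=2.8,interpolation=2),cv2.resize(b["pixels"][130:235,230:335],(392,392),interpolation=2)]))
E
```

```text
wA [ 0.5   -0.412  0.097] 0.0011
wB [ 0.624 -0.326  0.092] 0.0
cA [ 0.542 -0.318  0.092] 0.0002
bA [ 0.643 -0.21   0.091] 0.0014
cB [ 0.544 -0.203  0.092] 0.0001
bB [ 0.435 -0.3    0.093] 0.0012
wC [ 0.422 -0.215  0.09 ] 0.0017
grip (array([0.44052498, 0.36393299, 0.17172685]), np.float64(2.8590394762381352e-05))
scene [ 281  261  117   89 8152] ((0.5270338654518127, 0.04913777485489845), 0.15092654526233673)
side [ 237  231  114   64 4779] ((0.524792492389679, 0.03796277195215225), 0.164993554353714)
```

View pics/pail.png

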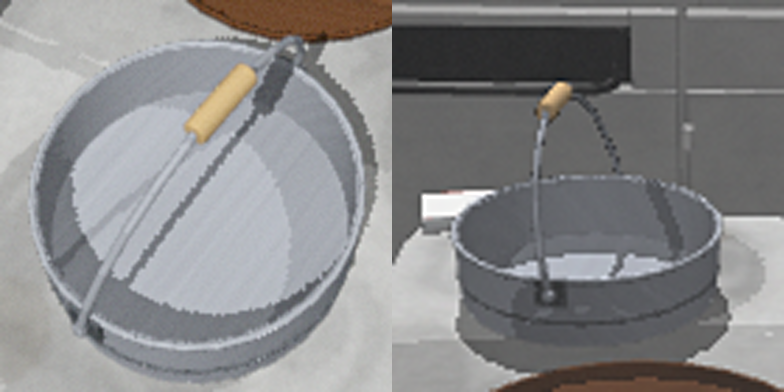

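```bash
cat >> h.py <<'E'
def cmd(target,yaw=0,cur=None):
    "shift (m) and turn (deg) to a tool-down pose, x axis at yaw deg"
    s=manip.sense() if cur is None else cur
    R=Ro.from_quat(s["tool_rot"]); G=Ro.from_euler('z',yaw,degrees=True)*Ro.from_quat([1,0,0,0])
    return np.round(R.inv().apply(np.array(target)-s["tcp_pos"]),4).tolist(), np.round((R.inv()*G).as_rotvec(degrees=True),2).tolist()
E
python3 - <<'E'
from h import *
a,_=snap("scene");b,_=snap("side")
e1=tri([ray(a,(300.7,382)),ray(b,(271.8,158.7))]);e2=tri([ray(a,(317.5,361.8)),ray(b,(276.3,154.1))])
print(e1,e2)
p=[plane(*ray(a,q),.172)[:2] for q in((300.7,382),(317.5,361.8))];print("scene plane ends",p, np.degrees(np.arctan2(*(p[0]-p[1])[::-1])))
print("pivots",plane(*ray(a,(260.4,451)),.05),plane(*ray(a,(333.6,352.9)),.055),plane(*ray(b,(271.5,209.6)),.05))
print(cmd((.5,-.3,.35)))
E
```

```text
(array([0.44022413, 0.37937292, 0.15928438]), np.float64(0.006176170389102523)) (array([0.44304234, 0.34490271, 0.18164182]), np.float64(0.01058721667477141))
scene plane ends [array([0.44215142, 0.3869567 ]), array([0.43541715, 0.33812757])] 82.14759094954434
pivots [0.48058676 0.4725286  0.05      ] [0.45468169 0.22968524 0.055     ] [0.4457481  0.23761485 0.05      ]
([0.4107, -0.211, -0.1188], [-0.03, -0.0, 14.26])
```

>>> step_arm(
  commands=[0.41, -0.21, -0.12, 0, 0, 14.25, 0.41, -0.21, -0.12, 0, 0, 14.25, 0.41, -0.21, -0.12, 0, 0, 14.25, 0.41, -0.21, -0.12, 0, 0, 14.25, 0.41, -0.21, -0.12, 0, 0, 14.25, 0.41, -0.21, -0.12, 0, 0, 14.25, 0.41, -0.21, -0.12, 0, 0, 14.25, 0.41, -0.21, -0.12, 0, 0, 14.25, 0.41, -0.21, -0.12, 0, 0, 14.25, 0.41, -0.21, -0.12, 0, 0, 14.25],
)

```text
t: 1.35
tcp_pos: [0.5023, -0.2985, 0.3528]
tool_rot: [1.0, 0.002, 0.001, 0.0]
force: [-0.8, -1.0, -0.0]
finger_gap: 0.999
gripper_force: 0.0
```

Run:
```python
from h import *
d,T=snap("wrist");cv2.imwrite("pics/w1.png",d["pixels"]);print(T, cmd((.5,.05,.36)))
```

```text
(array([ 0.50227193, -0.29848157,  0.35276874]), array([9.99997656e-01, 1.70381872e-03, 1.30098432e-03, 3.03220711e-04])) ([-0.0026, -0.347, -0.0064], [-0.01, -0.34, 0.31])
```

View pics/w1.png

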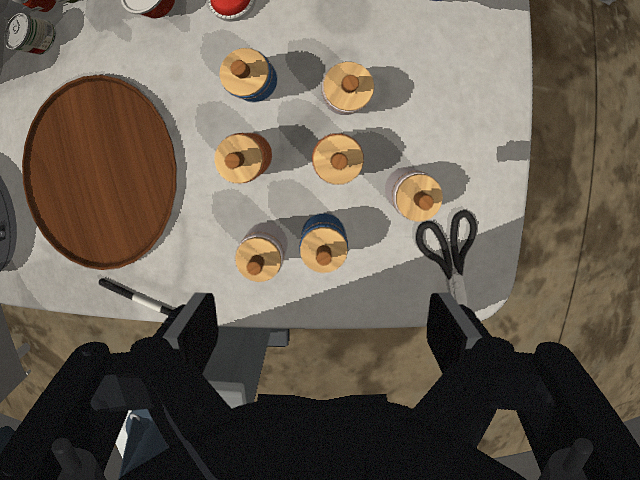

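>>> step_arm(
  commands=[0, -0.35, 0, 0, 0, 0, 0, -0.35, 0, 0, 0, 0, 0, -0.35, 0, 0, 0, 0, 0, -0.35, 0, 0, 0, 0, 0, -0.35, 0, 0, 0, 0, 0, -0.35, 0, 0, 0, 0, 0, -0.35, 0, 0, 0, 0, 0, -0.35, 0, 0, 0, 0, 0, -0.35, 0, 0, 0, 0, 0, -0.35, 0, 0, 0, 0],
)

```text
t: 2.4
tcp_pos: [0.4997, 0.0478, 0.3513]
tool_rot: [1.0, -0.0, 0.0, 0.0]
force: [0.0, 0.3, 0.6]
finger_gap: 0.999
gripper_force: 0.0
```

Run:
```python
from h import *
d,T=snap("wrist");cv2.imwrite("pics/w2.png",d["pixels"]);print(T)
h=cv2.cvtColor(d["pixels"],cv2.COLOR_BGR2HSV).astype(int)
k=((h[...,0]<18)&(h[...,1]>90)&(h[...,2]<150)).astype(np.uint8)
n,L,st,ce=cv2.connectedComponentsWithStats(k);l=1+st[1:,4].argmax();print(st[l])
ct=max(cv2.findContours((L==l).astype(np.uint8),0,1)[0],key=cv2.contourArea)[:,0]
W=np.array([plane(*ray(d,p,T),.012)[:2] for p in ct]);print(cv2.minEnclosingCircle(W.astype(np.float32)))
A=np.c_[W,np.ones(len(W))]
for _ in range(5):
    x=np.linalg.lstsq(A,(W**2).sum(1),rcond=None)[0];c=x[:2]/2;r=np.sqrt(x[2]+c@c);g=abs(np.hypot(*(W-c).T)-r)<.006;W=W[g];A=A[g]
print(c,r,g.mean())
```

```text
(array([0.49968256, 0.04775825, 0.35129916]), array([ 9.99999867e-01, -3.86558515e-04,  4.27231343e-05,  3.39887880e-04]))
[  207    50   226   223 39368]
((0.5277868509292603, 0.05079321563243866), 0.15071572363376617)
[0.52786353 0.05055555] 0.14913663442119138 1.0
```

View pics/w2.png

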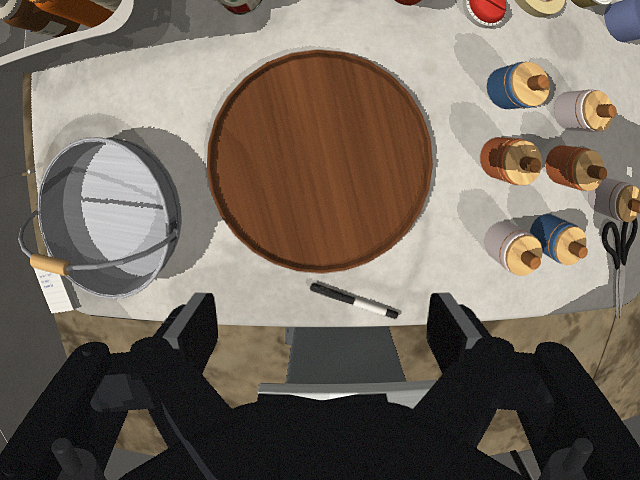

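Wrist views: the tray's circle is centred near (320,160), the pail at (108,217) and the grip at (47,265). In the first wrist view all seven lids are clear, from (244,70) to (418,196).

>>> step_arm(
  commands=[-0.06, -0.31, 0, 0, 0, -82, -0.06, -0.31, 0, 0, 0, -82, -0.06, -0.31, 0, 0, 0, -82, -0.06, -0.31, 0, 0, 0, -82, -0.06, -0.31, 0, 0, 0, -82, -0.06, -0.31, 0, 0, 0, -82, -0.06, -0.31, 0, 0, 0, -82, -0.06, -0.31, 0, 0, 0, -82, -0.06, -0.31, 0, 0, 0, -82, -0.06, -0.31, 0, 0, 0, -82],
)

```text
t: 3.45
tcp_pos: [0.4408, 0.3574, 0.351]
tool_rot: [0.754, 0.657, -0.0, 0.0]
force: [0.1, 0.2, 1.0]
finger_gap: 0.996
gripper_force: 0.0
```

Run:
```python
from h import *
d,T=snap("wrist");cv2.imwrite("pics/w3.png",d["pixels"]);print(T)
h=cv2.cvtColor(d["pixels"],cv2.COLOR_BGR2HSV).astype(int)
k=((h[...,0]<25)&(h[...,0]>10)&(h[...,1]>70)&(h[...,2]>120)).astype(np.uint8)
n,L,st,ce=cv2.connectedComponentsWithStats(k)
for i in np.argsort(-st[1:,4])[:4]+1: print(st[i],ce[i].round(1),plane(*ray(d,ce[i],T),.172).round(4))
```

```text
(array([0.44078983, 0.35742004, 0.3509848 ]), array([ 7.54049277e-01,  6.56817777e-01, -2.89471155e-04,  1.06408809e-04]))
[ 104   69   98  159 5994] [155.2 141.4] [0.299  0.4441 0.172 ]
[ 559  136   81   50 1775] [600.6 156.9] [0.7415 0.3802 0.172 ]
[  57  169   52   93 1435] [ 86.5 221.3] [0.1998 0.3827 0.172 ]
[  63   22   56   67 1210] [87.2 53.6] [0.2354 0.5495 0.172 ]
```

View pics/w3.png

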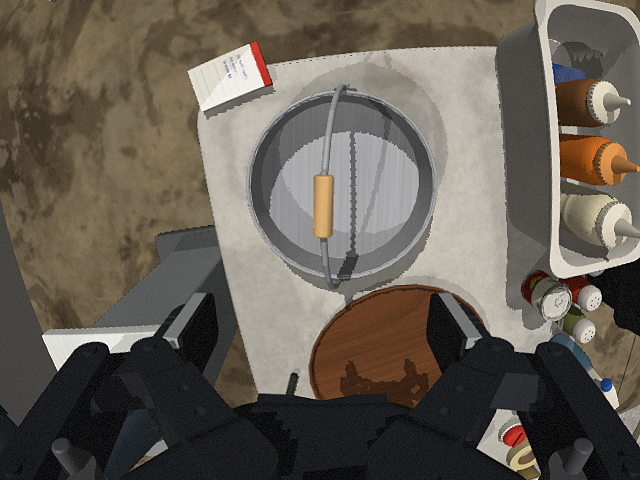

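The wrist view from above the pail shows the grip centred at (323,206), running from (323,176) to (323,237). The rim runs from (248,190) to (437,185).

Run:
```python
from h import *
d,T=snap("wrist");a,_=snap("scene");b,_=snap("side")
print(tri([ray(d,(323.5,206),T),ray(a,(308,372)),ray(b,(273,156))]))
for z in(.165,.172):
  p,q=[plane(*ray(d,x,T),z)[:2] for x in((323,176),(323.5,237))];print(p,q,(p+q)/2,np.linalg.norm(p-q),np.degrees(np.arctan2(*(p-q)[::-1])))
W=np.array([plane(*ray(d,x,T),.06)[:2] for x in((248,190),(437,185),(340,90),(335,279))]);print(W,cv2.minEnclosingCircle(W.astype(np.float32)))
print("pivots",[plane(*ray(d,x,T),.05) for x in((344,88),(335,285))])
```

```text
(array([0.44151528, 0.36228171, 0.17161216]), np.float64(0.001877951403277203))
[0.4460062  0.38670207] [0.4388836  0.33092022] [0.4424449  0.35881114] 0.056234741787913066 82.72346689265918
[0.44610027 0.38753831] [0.43912966 0.33294684] [0.44261496 0.36024257] 0.055034695184764344 82.72346689265915
[[0.35387931 0.37049907]
 [0.5803057  0.34683828]
 [0.47748298 0.4713845 ]
 [0.44216331 0.24388154]] ((0.4654768705368042, 0.35675525665283203), 0.11535622924566269)
pivots [array([0.48308912, 0.47426191, 0.05      ]), array([0.44093084, 0.23127246, 0.05      ])]
```

>>> step_arm(
  commands=[0.004, 0, 0.04, 0, 0, 0, 0.004, 0, 0.08, 0, 0, 0, 0.004, 0, 0.12, 0, 0, 0, 0.004, 0, 0.15, 0, 0, 0, 0.004, 0, 0.17, 0, 0, 0, 0.004, 0, 0.185, 0, 0, 0, 0.004, 0, 0.195, 0, 0, 0, 0.004, 0, 0.199, 0, 0, 0, 0.004, 0, 0.199, 0, 0, 0, 0.004, 0, 0.199, 0, 0, 0],
  jaw=60,
)

```text
t: 4.65
tcp_pos: [0.4408, 0.3629, 0.1531]
tool_rot: [0.755, 0.656, 0.001, 0.0]
force: [-0.4, 1.1, -0.1]
finger_gap: 0.601
gripper_force: 0.0
```

>>> step_arm(
  commands=[0, 0, 0, 0, 0, 0, 0, 0, 0, 0, 0, 0, 0, 0, 0, 0, 0, 0, 0, 0, 0, 0, 0, 0, 0, 0, 0, 0, 0, 0, 0, 0, 0, 0, 0, 0, 0, 0, 0, 0, 0, 0, 0, 0, 0, 0, 0, 0, 0, 0, 0, 0, 0, 0, 0, 0, 0, 0, 0, 0],
  jaw=0,
  grip_force=60,
)

```text
t: 5.65
tcp_pos: [0.4403, 0.363, 0.1532]
tool_rot: [0.755, 0.656, 0.001, 0.0]
force: [-0.8, -0.4, 5.1]
finger_gap: 0.185
gripper_force: 58.5
```

>>> step_arm(
  commands=[0, 0.005, -0.001, 0, 0, 0, 0, 0.01, -0.001, 0, 0, 0, 0, 0.016, -0.002, 0, 0, 0, 0, 0.022, -0.003, 0, 0, 0, 0, 0.022, -0.004, 0, 0, 0, 0, 0.022, -0.012, 0, 0, 0, 0, 0.022, -0.025, 0, 0, 0, 0, 0.022, -0.04, 0, 0, 0, 0, 0.022, -0.055, 0, 0, 0, 0, 0.022, -0.06, 0, 0, 0],
)

```text
t: 6.65
tcp_pos: [0.4628, 0.3601, 0.2146]
tool_rot: [0.755, 0.656, 0.002, 0.001]
force: [1.0, 0.3, -4.3]
finger_gap: 0.187
gripper_force: 59.3
```

Run:
```python
from h import *
d,T=snap("wrist");a,_=snap("scene");b,_=snap("side");print(T,manip.sense()["force"])
cv2.imwrite("pics/lift.png",np.hstack([cv2.resize(d["pixels"],(400,300)),cv2.resize(b["pixels"][90:240,220:420],(400,300))]))
print(cmd((.528,.0505,.212),82))
```

```text
(array([0.46280321, 0.36014288, 0.21462795]), array([7.54596715e-01, 6.56185891e-01, 1.88180534e-03, 5.77103828e-04])) [ 0.5790762  -0.40189323 -5.83278537]
([-0.297, 0.1086, 0.0006], [0.03, -0.02, 0.01])
```

View pics/lift.png

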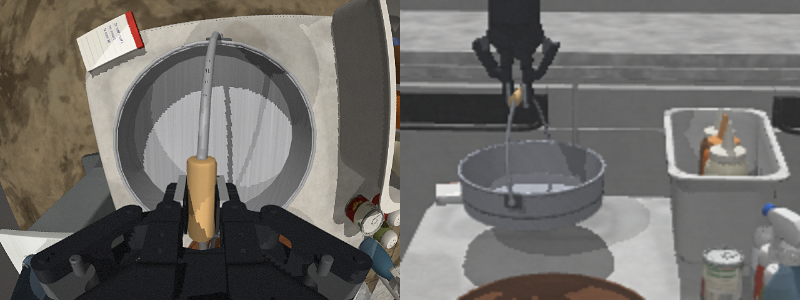

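Side view: the pail hangs level, clear of the table. Wrist view: the grip is held between the pads.

>>> step_arm(
  commands=[-0.01, 0.0035, 0, 0, 0, 0, -0.035, 0.0125, 0, 0, 0, 0, -0.07, 0.0255, 0, 0, 0, 0, -0.11, 0.04, 0, 0, 0, 0, -0.155, 0.0565, 0, 0, 0, 0, -0.2, 0.073, 0, 0, 0, 0, -0.24, 0.0875, 0, 0, 0, 0, -0.27, 0.0985, 0, 0, 0, 0, -0.29, 0.106, 0, 0, 0, 0, -0.299, 0.107, 0, 0, 0, 0],
)

```text
t: 7.8
tcp_pos: [0.5265, 0.0457, 0.2117]
tool_rot: [0.756, 0.655, -0.001, 0.0]
force: [0.3, -0.3, -5.4]
finger_gap: 0.188
gripper_force: 59.3
```

>>> step_arm(
  commands=[0, 0, 0, 0, 0, 0, 0, 0, 0, 0, 0, 0, 0, 0, 0.01, 0, 0, 0, 0, 0, 0.02, 0, 0, 0, 0, 0, 0.03, 0, 0, 0, 0, 0, 0.038, 0, 0, 0, 0, 0, 0.044, 0, 0, 0, 0, 0, 0.048, 0, 0, 0, 0, 0, 0.051, 0, 0, 0, 0, 0, 0.053, 0, 0, 0],
)

```text
t: 8.8
tcp_pos: [0.5264, 0.0486, 0.1592]
tool_rot: [0.755, 0.656, 0.0, 0.0]
force: [-0.8, 0.2, -6.7]
finger_gap: 0.188
gripper_force: 59.3
```

Run:
```python
from h import *
s=manip.sense();print(s["tcp_pos"],s["force"],s["gripper_force"])
```

```text
[0.52640588 0.04860881 0.15917308] [-0.83962844  0.23781268 -6.71398139] 59.266735911369324
```

>>> step_arm(
  commands=[0, 0, 0.001, 0, 0, 0, 0, 0, 0.002, 0, 0, 0, 0, 0, 0.003, 0, 0, 0, 0, 0, 0.004, 0, 0, 0, 0, 0, 0.004, 0, 0, 0, 0, 0, 0.004, 0, 0, 0, 0, 0, 0.004, 0, 0, 0, 0, 0, 0.004, 0, 0, 0, 0, 0, 0.004, 0, 0, 0, 0, 0, 0.004, 0, 0, 0],
)

```text
t: 9.8
tcp_pos: [0.5272, 0.0485, 0.1582]
tool_rot: [0.755, 0.656, 0.001, 0.001]
force: [-3.5, -0.5, 12.3]
finger_gap: 0.186
gripper_force: 61.2
```

>>> step_arm(
  commands=[0, -0.006, -0.0025, 0, 0, 0, 0, -0.012, -0.0025, 0, 0, 0, 0, -0.02, -0.001, 0, 0, 0, 0, -0.028, 0.001, 0, 0, 0, 0, -0.036, 0.003, 0, 0, 0, 0, -0.044, 0.006, 0, 0, 0, 0, -0.052, 0.009, 0, 0, 0, 0, -0.06, 0.013, 0, 0, 0, 0, -0.066, 0.017, 0, 0, 0, 0, -0.069, 0.019, 0, 0, 0],
)

```text
t: 10.8
tcp_pos: [0.4578, 0.0583, 0.1362]
tool_rot: [0.755, 0.656, 0.0, 0.0]
force: [2.0, -0.5, 8.5]
finger_gap: 0.186
gripper_force: 62.3
```

Run:
```python
from h import *
d,T=snap("wrist");b,_=snap("side");print(T,manip.sense()["force"])
cv2.imwrite("pics/arc.png",np.hstack([cv2.resize(d["pixels"],(400,300)),cv2.resize(b["pixels"][150:330,180:420],(400,300))]))
```

```text
(array([0.4578126 , 0.05828368, 0.13617873]), array([7.54634155e-01, 6.56145563e-01, 3.32676273e-04, 4.25358704e-04])) [ 2.63876726 -0.05484827  5.9102786 ]
```

View pics/arc.png

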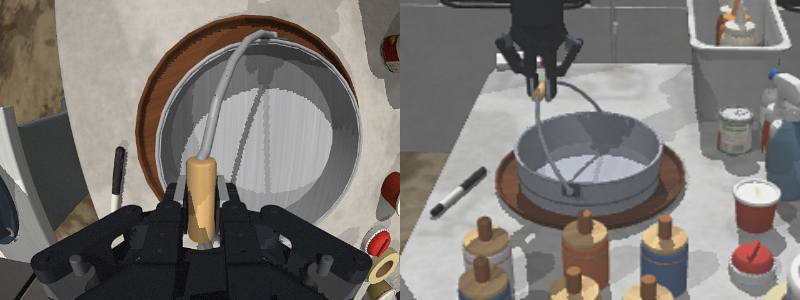

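Side view: the bail is tilted toward the base and held at crop (540,88); the pail is flat in the tray. Next I release it.

>>> step_arm(
  commands=[0, 0, 0, 0, 0, 0, 0, 0, 0, 0, 0, 0, 0, 0, 0, 0, 0, 0, 0, 0, 0, 0, 0, 0, 0, -0.01, 0, 0, 0, 0, 0, -0.02, 0, 0, 0, 0, 0, -0.02, -0.02, 0, 0, 0, 0, -0.02, -0.06, 0, 0, 0, 0, -0.02, -0.1, 0, 0, 0, 0, -0.02, -0.14, 0, 0, 0],
  jaw=80,
)

```text
t: 11.9
tcp_pos: [0.4362, 0.0614, 0.2773]
tool_rot: [0.755, 0.656, -0.001, -0.001]
force: [1.1, 0.1, -0.3]
finger_gap: 0.8
gripper_force: 0.0
```

>>> step_arm(
  commands=[0, 0, -0.04, 0, 0, 0, 0, 0, -0.08, 0, 0, 0, 0, 0, -0.08, 0, 0, 0, 0, 0, -0.08, 0, 0, 0, 0, 0, -0.08, 0, 0, 0, 0, 0, -0.08, 0, 0, 0, 0, 0, -0.08, 0, 0, 0, 0, 0, -0.08, 0, 0, 0, 0, 0, -0.08, 0, 0, 0, 0, 0, -0.08, 0, 0, 0],
)

```text
t: 12.9
tcp_pos: [0.4381, 0.0611, 0.3561]
tool_rot: [0.755, 0.656, -0.0, -0.0]
force: [-0.6, -0.2, -0.8]
finger_gap: 0.798
gripper_force: 0.0
```

Run:
```python
from h import *
d,T=snap("wrist");b,_=snap("side");print(T,manip.sense()["force"])
cv2.imwrite("pics/laid.png",np.hstack([cv2.resize(d["pixels"],(400,300)),cv2.resize(b["pixels"][150:330,180:420],(400,300))]))
cv2.imwrite("pics/w_laid.png",d["pixels"])
```

```text
(array([0.43811326, 0.06106115, 0.35609922]), array([ 7.54687158e-01,  6.56084777e-01, -1.55583910e-04, -1.84791805e-04])) [-0.16753535 -0.39503598  0.09218778]
```

View pics/laid.png

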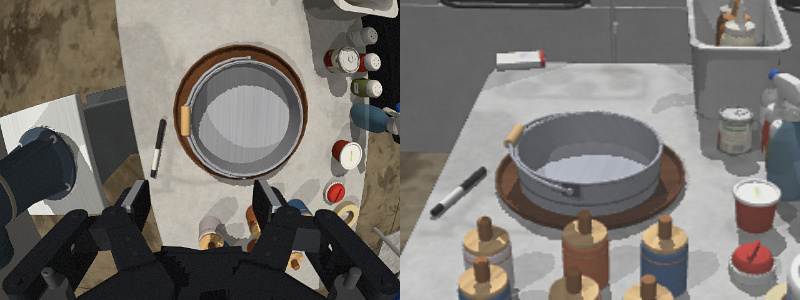

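The bail lies on the rim at the base side and the pail sits in the tray. Next I measure the pail, and test lid detection on the first wrist view.

```bash
cat >> h.py <<'E'
from scipy.optimize import least_squares
def circ(W,r0,tol=.004):
    f=least_squares(lambda c:np.hypot(*(W-c[:2]).T)-c[2],[*W.mean(0),r0],loss="soft_l1",f_scale=.0015)
    e=abs(f.fun); return f.x,(e<tol).mean()
def lids(d,T,r=True):
    h=cv2.cvtColor(d["pixels"],cv2.COLOR_BGR2HSV).astype(int)
    m=((h[...,0]>11)&(h[...,0]<24)&(h[...,1]>90)&(h[...,2]>125)).astype(np.uint8)
    m=cv2.morphologyEx(m,cv2.MORPH_CLOSE,np.ones((5,5)));out=[]
    for c in cv2.findContours(m,0,1)[0]:
        if cv2.contourArea(c)<350: continue
        W=np.array([plane(*ray(d,p,T),.078)[:2] for p in cv2.convexHull(c)[:,0]])
        x,g=circ(W,.0285)
        if .024<x[2]<.034: out.append((*x.round(4),round(g,2)))
    return sorted(out)
E
python3 - <<'E'
from h import *
d,_=snap("wrist");e=dict(d);e["pixels"]=cv2.imread("pics/w1.png")
T1=(np.array([ 0.50227193, -0.29848157,  0.35276874]), np.array([9.99997656e-01, 1.70381872e-03, 1.30098432e-03, 3.03220711e-04]))
for l in lids(e,T1):print(*l)
for p in((239,68),(350,82),(233,159),(339,160),(425,201),(255,266),(323,255)):print(plane(*ray(e,p,T1),.106).round(4))
s=manip.sense();T=(s["tcp_pos"],s["tool_rot"])
h=cv2.cvtColor(d["pixels"],cv2.COLOR_BGR2HSV).astype(int)
k=((h[...,0]<18)&(h[...,1]>90)&(h[...,2]<150)).astype(np.uint8)
n,L,st,ce=cv2.connectedComponentsWithStats(k);l=1+st[1:,4].argmax();print(st[l])
B=(L==l).astype(np.uint8);hull=np.zeros_like(B);cv2.fillConvexPoly(hull,cv2.convexHull(cv2.findNonZero(B)),1)
I=cv2.morphologyEx(hull&(1-B),cv2.MORPH_OPEN,np.ones((7,7)))
c=max(cv2.findContours(I,0,1)[0],key=cv2.contourArea)[:,0]
print(circ(np.array([plane(*ray(d,p,T),.064)[:2] for p in c]),.114),cmd((.5,-.26,.35),0))
w=np.array([plane(*ray(d,p,T),.012)[:2] for p in cv2.convexHull(cv2.findNonZero(B))[:,0]]);print(circ(w,.15))
E
```

```text
0.4221 -0.2213 0.0278 0.95
0.4349 -0.3007 0.0278 1.0
0.5001 -0.4097 0.0298 0.96
0.5418 -0.316 0.0282 1.0
0.5432 -0.2028 0.0277 1.0
0.6243 -0.3271 0.0281 1.0
0.643 -0.2103 0.0279 1.0
[ 0.6421 -0.2116  0.106 ]
[ 0.6249 -0.3272  0.106 ]
[ 0.5447 -0.2042  0.106 ]
[ 0.5426 -0.3164  0.106 ]
[ 0.5003 -0.4113  0.106 ]
[ 0.4246 -0.2236  0.106 ]
[ 0.4383 -0.3003  0.106 ]
[ 277   71  216  217 7159]
(array([0.52148486, 0.04791361, 0.11915844]), np.float64(0.9425493716337523)) ([-0.3093, 0.1059, 0.0063], [-0.0, 0.0, 82.0])
(array([0.52811166, 0.05056177, 0.14982386]), np.float64(1.0))
```

```bash
cat >> h.py <<'E'
def pail(d,T,z=.064,xmin=.5):
    h=cv2.cvtColor(d["pixels"],cv2.COLOR_BGR2HSV).astype(int)
    k=((h[...,0]<18)&(h[...,1]>90)&(h[...,2]<150)).astype(np.uint8)
    n,L,st,ce=cv2.connectedComponentsWithStats(k);B=(L==1+st[1:,4].argmax()).astype(np.uint8)
    hull=np.zeros_like(B);cv2.fillConvexPoly(hull,cv2.convexHull(cv2.findNonZero(B)),1)
    I=cv2.morphologyEx(hull&(1-B),cv2.MORPH_OPEN,np.ones((7,7)))
    c=max(cv2.findContours(I,0,1)[0],key=cv2.contourArea)[:,0]
    W=np.array([plane(*ray(d,p,T),z)[:2] for p in c]);W=W[W[:,0]>xmin];return circ(W,.114)
E
python3 - <<'E'
from h import *
d,T=snap("wrist")
for x in(.46,.48,.5,.53):print(x,pail(d,T,xmin=x))
E
```

```text
0.46 (array([0.52154613, 0.04804866, 0.11913542]), np.float64(0.9946091644204852))
0.48 (array([0.52167262, 0.04815214, 0.119048  ]), np.float64(0.9941176470588236))
0.5 (array([0.52249594, 0.0479939 , 0.11838329]), np.float64(1.0))
0.53 (array([0.52495626, 0.04734789, 0.11636465]), np.float64(0.9418604651162791))
```

>>> step_arm(
  commands=[-0.31, 0.106, 0, 0, 0, 82, -0.31, 0.106, 0, 0, 0, 82, -0.31, 0.106, 0, 0, 0, 82, -0.31, 0.106, 0, 0, 0, 82, -0.31, 0.106, 0, 0, 0, 82, -0.31, 0.106, 0, 0, 0, 82, -0.31, 0.106, 0, 0, 0, 82, -0.31, 0.106, 0, 0, 0, 82, -0.31, 0.106, 0, 0, 0, 82, -0.31, 0.106, 0, 0, 0, 82],
  jaw=50,
)

```text
t: 14.1
tcp_pos: [0.4999, -0.2612, 0.356]
tool_rot: [1.0, -0.003, -0.0, -0.0]
force: [-0.9, -0.1, -0.3]
finger_gap: 0.498
gripper_force: 0.0
```

Run:
```python
from h import *
d,T=snap("wrist");print(T[0])
for l in lids(d,T):print(*l, cmd((l[0],l[1],.2))[0])
```

```text
[ 0.49988932 -0.2612423   0.35598197]
0.4235 -0.2212 0.0283 0.91 [-0.0766, -0.0393, 0.1561]
0.4354 -0.3008 0.0281 1.0 [-0.0642, 0.0402, 0.1561]
0.4997 -0.4116 0.0286 1.0 [0.0007, 0.1506, 0.156]
0.5428 -0.3153 0.029 1.0 [0.0433, 0.0541, 0.1561]
0.5437 -0.2033 0.0278 1.0 [0.0435, -0.0579, 0.1561]
0.6239 -0.3266 0.029 1.0 [0.1244, 0.0649, 0.156]
0.6433 -0.2105 0.0279 1.0 [0.1431, -0.0513, 0.1561]
```

Run:
```python
import cv2
i=cv2.imread("pics/w_laid.png")[60:300,260:510];cv2.imwrite("pics/pz.png",cv2.resize(i,(625,600),interpolation=cv2.INTER_CUBIC))
```

```text
(no output)
```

View pics/pz.png

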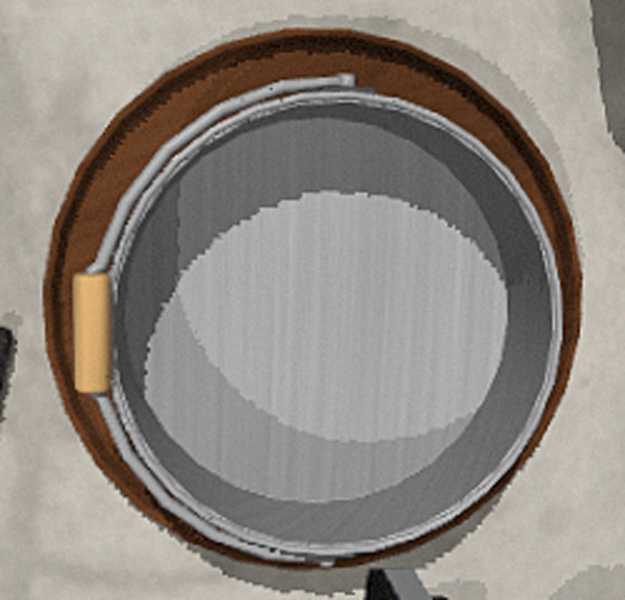

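The crop shows the outer rim's right edge at (563,315), top at (345,93) and bottom at (320,560). The floor's edge runs through (320,118), (508,300), (305,500) and (145,370).

Run:
```python
from h import *
d,_=snap("wrist");T=(np.array([0.43811326, 0.06106115, 0.35609922]),np.array([ 7.54687158e-01,  6.56084777e-01, -1.55583910e-04, -1.84791805e-04]))
for P,z in(([(563,315),(345,93),(320,560),(555,255),(510,170),(440,115)],.064),([(320,118),(508,300),(305,500),(145,370)],.009)):
    W=np.array([plane(*ray(d,(260+x/2.5,60+y/2.5),T),z)[:2] for x,y in P]);print(circ(W,.11))
```

```text
(array([0.52768395, 0.04529627, 0.11628247]), np.float64(1.0))
(array([0.53078097, 0.04691168, 0.10435829]), np.float64(1.0))
```

>>> step_arm(
  commands=[0.0435, -0.058, 0.1, 0, 0, 0, 0.0435, -0.058, 0.156, 0, 0, 0, 0.0435, -0.058, 0.156, 0, 0, 0, 0.0435, -0.058, 0.17, 0, 0, 0, 0.0435, -0.058, 0.2, 0, 0, 0, 0.0435, -0.058, 0.23, 0, 0, 0, 0.0435, -0.058, 0.25, 0, 0, 0, 0.0435, -0.058, 0.265, 0, 0, 0, 0.0435, -0.058, 0.272, 0, 0, 0, 0.0435, -0.058, 0.274, 0, 0, 0],
  jaw=50,
)

```text
t: 15.2
tcp_pos: [0.5433, -0.2025, 0.0816]
tool_rot: [1.0, 0.001, -0.001, -0.0]
force: [-0.1, -0.0, 0.3]
finger_gap: 0.5
gripper_force: 0.0
```

>>> step_arm(
  commands=[0, 0, 0, 0, 0, 0, 0, 0, 0, 0, 0, 0, 0, 0, 0, 0, 0, 0, 0, 0, 0, 0, 0, 0, 0, 0, 0, 0, 0, 0, 0, 0, 0, 0, 0, 0, 0, 0, 0, 0, 0, 0, 0, 0, 0, 0, 0, 0, 0, 0, 0, 0, 0, 0, 0, 0, 0, 0, 0, 0],
  jaw=0,
)

```text
t: 16.2
tcp_pos: [0.5441, -0.2029, 0.0833]
tool_rot: [1.0, 0.0, 0.001, 0.0]
force: [-0.0, 0.7, 4.7]
finger_gap: 0.189
gripper_force: 59.0
```

>>> step_arm(
  commands=[0, 0, -0.01, 0, 0, 0, 0, 0, -0.025, 0, 0, 0, 0, 0, -0.045, 0, 0, 0, 0, 0, -0.065, 0, 0, 0, 0, 0, -0.085, 0, 0, 0, 0, 0, -0.105, 0, 0, 0, 0, 0, -0.125, 0, 0, 0, 0, 0, -0.14, 0, 0, 0, 0, 0, -0.148, 0, 0, 0, 0, 0, -0.15, 0, 0, 0],
)

```text
t: 17.2
tcp_pos: [0.5435, -0.2028, 0.2331]
tool_rot: [1.0, 0.0, 0.0, 0.0]
force: [0.1, 0.1, -2.2]
finger_gap: 0.187
gripper_force: 58.6
```

Run:
```python
from h import *
b,_=snap("side");print(manip.sense()["force"],manip.sense()["finger_gap"],cmd((.529,.046,.231)))
cv2.imwrite("pics/j1.png",b["pixels"][100:420,100:500])
```

```text
[ 0.55720037  0.12107343 -2.09595069] 0.1912552683680666 ([-0.0143, -0.2486, 0.0016], [0.01, -0.0, 0.0])
```

View pics/j1.png

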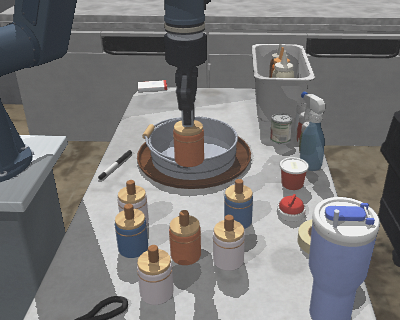

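Side view: the terracotta jar hangs upright at crop (188,145). Next it goes to the pail centre.

>>> step_arm(
  commands=[-0.001, -0.01, 0, 0, 0, 0, -0.002, -0.035, 0, 0, 0, 0, -0.004, -0.07, 0, 0, 0, 0, -0.006, -0.11, 0, 0, 0, 0, -0.008, -0.15, 0, 0, 0, 0, -0.01, -0.19, 0, 0, 0, 0, -0.012, -0.22, 0, 0, 0, 0, -0.0143, -0.24, 0, 0, 0, 0, -0.0143, -0.2486, 0, 0, 0, 0, -0.0143, -0.2486, 0, 0, 0, 0],
)

```text
t: 18.25
tcp_pos: [0.5284, 0.0471, 0.2316]
tool_rot: [1.0, 0.001, -0.001, -0.0]
force: [0.2, -0.5, -2.2]
finger_gap: 0.186
gripper_force: 58.7
```

>>> step_arm(
  commands=[0, 0, 0.01, 0, 0, 0, 0, 0, 0.03, 0, 0, 0, 0, 0, 0.055, 0, 0, 0, 0, 0, 0.08, 0, 0, 0, 0, 0, 0.1, 0, 0, 0, 0, 0, 0.117, 0, 0, 0, 0, 0, 0.128, 0, 0, 0, 0, 0, 0.134, 0, 0, 0, 0, 0, 0.138, 0, 0, 0, 0, 0, 0.139, 0, 0, 0],
)

```text
t: 19.25
tcp_pos: [0.5294, 0.0456, 0.0933]
tool_rot: [1.0, -0.0, 0.0, 0.0]
force: [-0.1, -0.3, -2.0]
finger_gap: 0.186
gripper_force: 58.7
```

>>> step_arm(
  commands=[0, 0, 0, 0, 0, 0, 0, 0, 0, 0, 0, 0, 0, 0, 0, 0, 0, 0, 0, 0, 0, 0, 0, 0, 0, 0, 0, 0, 0, 0, 0, 0, 0, 0, 0, 0, 0, 0, -0.02, 0, 0, 0, 0, 0, -0.05, 0, 0, 0, 0, 0, -0.09, 0, 0, 0, 0, 0, -0.14, 0, 0, 0],
  jaw=50,
)

```text
t: 20.25
tcp_pos: [0.5277, 0.0461, 0.2333]
tool_rot: [1.0, -0.0, -0.002, -0.0]
force: [2.2, 0.2, 0.1]
finger_gap: 0.501
gripper_force: 0.0
```

>>> step_arm(
  commands=[-0.029, 0.306, -0.117, 0, 0, 0, -0.029, 0.306, -0.117, 0, 0, 0, -0.029, 0.306, -0.117, 0, 0, 0, -0.029, 0.306, -0.117, 0, 0, 0, -0.029, 0.306, -0.117, 0, 0, 0, -0.029, 0.306, -0.117, 0, 0, 0, -0.029, 0.306, -0.117, 0, 0, 0, -0.029, 0.306, -0.117, 0, 0, 0, -0.029, 0.306, -0.117, 0, 0, 0, -0.029, 0.306, -0.117, 0, 0, 0],
)

```text
t: 21.25
tcp_pos: [0.4997, -0.2586, 0.3495]
tool_rot: [1.0, 0.0, -0.001, -0.001]
force: [-0.1, 0.2, 0.5]
finger_gap: 0.5
gripper_force: 0.0
```

Run:
```python
from h import *
d,T=snap("wrist");print(T[0])
for l in lids(d,T):print(*l, cmd((l[0],l[1],.2))[0])
cv2.imwrite("pics/c.png",d["pixels"])
```

```text
[ 0.49967668 -0.25861594  0.3494968 ]
0.4226 -0.2217 0.0278 0.95 [-0.077, -0.0366, 0.1497]
0.4354 -0.301 0.0278 1.0 [-0.0643, 0.0428, 0.1496]
0.5012 -0.4092 0.0303 0.95 [0.0013, 0.1511, 0.1493]
0.5277 0.0519 0.0285 1.0 [0.0286, -0.31, 0.15]
0.5424 -0.3151 0.029 1.0 [0.0427, 0.057, 0.1494]
0.6237 -0.3264 0.0291 1.0 [0.124, 0.0685, 0.1492]
0.6431 -0.2104 0.028 1.0 [0.1436, -0.0475, 0.1494]
```

>>> step_arm(
  commands=[0.05, -0.016, 0.05, 0, 0, 0, 0.1, -0.032, 0.1, 0, 0, 0, 0.1436, -0.0475, 0.15, 0, 0, 0, 0.1436, -0.0475, 0.15, 0, 0, 0, 0.1436, -0.0475, 0.18, 0, 0, 0, 0.1436, -0.0475, 0.21, 0, 0, 0, 0.1436, -0.0475, 0.235, 0, 0, 0, 0.1436, -0.0475, 0.255, 0, 0, 0, 0.1436, -0.0475, 0.264, 0, 0, 0, 0.1436, -0.0475, 0.266, 0, 0, 0],
  jaw=50,
)

```text
t: 22.3
tcp_pos: [0.643, -0.2109, 0.0828]
tool_rot: [1.0, 0.001, -0.001, -0.001]
force: [-0.8, -0.2, 0.3]
finger_gap: 0.499
gripper_force: 0.0
```

>>> step_arm(
  commands=[0, 0, 0, 0, 0, 0, 0, 0, 0, 0, 0, 0, 0, 0, 0, 0, 0, 0, 0, 0, 0, 0, 0, 0, 0, 0, 0, 0, 0, 0, 0, 0, 0, 0, 0, 0, 0, 0, 0, 0, 0, 0, 0, 0, 0, 0, 0, 0, 0, 0, 0, 0, 0, 0, 0, 0, 0, 0, 0, 0],
  jaw=0,
)

```text
t: 23.3
tcp_pos: [0.6445, -0.2127, 0.0855]
tool_rot: [1.0, 0.0, 0.001, 0.0]
force: [-0.2, 2.7, 5.3]
finger_gap: 0.189
gripper_force: 59.0
```

>>> step_arm(
  commands=[0, 0, -0.01, 0, 0, 0, 0, 0, -0.025, 0, 0, 0, 0, 0, -0.045, 0, 0, 0, 0, 0, -0.065, 0, 0, 0, 0, 0, -0.085, 0, 0, 0, 0, 0, -0.105, 0, 0, 0, 0, 0, -0.125, 0, 0, 0, 0, 0, -0.14, 0, 0, 0, 0, 0, -0.15, 0, 0, 0, 0, 0, -0.15, 0, 0, 0],
)

```text
t: 24.3
tcp_pos: [0.6444, -0.2131, 0.2363]
tool_rot: [1.0, -0.0, 0.001, 0.001]
force: [0.7, -0.1, -3.7]
finger_gap: 0.188
gripper_force: 58.8
```

Run:
```python
from h import *
print(cmd((.598,.046,.2335)))
```

```text
([-0.0464, -0.2591, 0.0022], [0.1, -0.17, -0.0])
```

>>> step_arm(
  commands=[-0.002, -0.01, 0, 0, 0, 0, -0.006, -0.035, 0, 0, 0, 0, -0.012, -0.07, 0, 0, 0, 0, -0.02, -0.11, 0, 0, 0, 0, -0.027, -0.15, 0, 0, 0, 0, -0.034, -0.19, 0, 0, 0, 0, -0.04, -0.225, 0, 0, 0, 0, -0.045, -0.25, 0, 0, 0, 0, -0.0464, -0.259, 0, 0, 0, 0, -0.0464, -0.259, 0, 0, 0, 0],
)

```text
t: 25.3
tcp_pos: [0.5962, 0.0481, 0.2334]
tool_rot: [1.0, 0.001, -0.001, -0.0]
force: [-0.5, 0.1, -3.7]
finger_gap: 0.182
gripper_force: 58.9
```

>>> step_arm(
  commands=[0, 0, 0.01, 0, 0, 0, 0, 0, 0.03, 0, 0, 0, 0, 0, 0.055, 0, 0, 0, 0, 0, 0.08, 0, 0, 0, 0, 0, 0.1, 0, 0, 0, 0, 0, 0.117, 0, 0, 0, 0, 0, 0.128, 0, 0, 0, 0, 0, 0.135, 0, 0, 0, 0, 0, 0.139, 0, 0, 0, 0, 0, 0.141, 0, 0, 0],
)

```text
t: 26.3
tcp_pos: [0.5981, 0.0462, 0.0945]
tool_rot: [1.0, -0.0, 0.001, 0.0]
force: [-3.4, 1.7, 10.7]
finger_gap: 0.186
gripper_force: 60.3
```

>>> step_arm(
  commands=[0, 0, 0, 0, 0, 0, 0, 0, 0, 0, 0, 0, 0, 0, 0, 0, 0, 0, 0, 0, 0, 0, 0, 0, 0, 0, 0, 0, 0, 0, 0, 0, 0, 0, 0, 0, 0, 0, -0.02, 0, 0, 0, 0, 0, -0.05, 0, 0, 0, 0, 0, -0.09, 0, 0, 0, 0, 0, -0.14, 0, 0, 0],
  jaw=50,
)

```text
t: 27.3
tcp_pos: [0.5959, 0.0465, 0.2329]
tool_rot: [1.0, -0.0, -0.002, -0.0]
force: [0.1, -0.2, 0.3]
finger_gap: 0.503
gripper_force: 0.0
```

>>> step_arm(
  commands=[-0.098, 0.306, -0.117, 0, 0, 0, -0.098, 0.306, -0.117, 0, 0, 0, -0.098, 0.306, -0.117, 0, 0, 0, -0.098, 0.306, -0.117, 0, 0, 0, -0.098, 0.306, -0.117, 0, 0, 0, -0.098, 0.306, -0.117, 0, 0, 0, -0.098, 0.306, -0.117, 0, 0, 0, -0.098, 0.306, -0.117, 0, 0, 0, -0.098, 0.306, -0.117, 0, 0, 0, -0.098, 0.306, -0.117, 0, 0, 0],
)

```text
t: 28.3
tcp_pos: [0.4991, -0.2584, 0.3496]
tool_rot: [1.0, 0.0, -0.001, -0.001]
force: [-0.1, -0.3, -0.2]
finger_gap: 0.499
gripper_force: 0.0
```

Run:
```python
from h import *
d,T=snap("wrist");print(T[0])
for l in lids(d,T):print(*l, cmd((l[0],l[1],.2))[0])
```

```text
[ 0.4990874  -0.25839705  0.34959161]
0.4225 -0.2218 0.0277 1.0 [-0.0765, -0.0361, 0.1497]
0.4355 -0.3009 0.0279 1.0 [-0.0636, 0.043, 0.1495]
0.4997 -0.4122 0.0281 1.0 [0.0004, 0.1544, 0.1493]
0.5278 0.0513 0.0287 0.95 [0.0292, -0.309, 0.15]
0.5424 -0.3147 0.0293 1.0 [0.0433, 0.057, 0.1494]
0.597 0.0532 0.0286 1.0 [0.0984, -0.3108, 0.1499]
0.6253 -0.3274 0.0281 1.0 [0.1261, 0.0698, 0.1493]
```

>>> step_arm(
  commands=[0.045, 0.025, 0.05, 0, 0, 0, 0.09, 0.05, 0.1, 0, 0, 0, 0.1255, 0.0693, 0.15, 0, 0, 0, 0.1255, 0.0693, 0.15, 0, 0, 0, 0.1255, 0.0693, 0.18, 0, 0, 0, 0.1255, 0.0693, 0.21, 0, 0, 0, 0.1255, 0.0693, 0.235, 0, 0, 0, 0.1255, 0.0693, 0.255, 0, 0, 0, 0.1255, 0.0693, 0.264, 0, 0, 0, 0.1255, 0.0693, 0.266, 0, 0, 0],
  jaw=50,
)

```text
t: 29.35
tcp_pos: [0.6245, -0.3269, 0.0825]
tool_rot: [1.0, 0.001, -0.001, -0.001]
force: [0.4, 0.1, 0.3]
finger_gap: 0.497
gripper_force: 0.0
```

>>> step_arm(
  commands=[0, 0, 0, 0, 0, 0, 0, 0, 0, 0, 0, 0, 0, 0, 0, 0, 0, 0, 0, 0, 0, 0, 0, 0, 0, 0, 0, 0, 0, 0, 0, 0, 0, 0, 0, 0, 0, 0, 0, 0, 0, 0, 0, 0, 0, 0, 0, 0, 0, 0, 0, 0, 0, 0, 0, 0, 0, 0, 0, 0],
  jaw=0,
)

```text
t: 30.35
tcp_pos: [0.6257, -0.3289, 0.0858]
tool_rot: [1.0, 0.0, 0.001, 0.0]
force: [-0.0, 3.3, 5.7]
finger_gap: 0.184
gripper_force: 58.9
```

>>> step_arm(
  commands=[0, 0, -0.01, 0, 0, 0, 0, 0, -0.025, 0, 0, 0, 0, 0, -0.045, 0, 0, 0, 0, 0, -0.065, 0, 0, 0, 0, 0, -0.085, 0, 0, 0, 0, 0, -0.105, 0, 0, 0, 0, 0, -0.125, 0, 0, 0, 0, 0, -0.14, 0, 0, 0, 0, 0, -0.15, 0, 0, 0, 0, 0, -0.15, 0, 0, 0],
)

```text
t: 31.35
tcp_pos: [0.6255, -0.3295, 0.2362]
tool_rot: [1.0, -0.0, 0.001, 0.001]
force: [0.6, 0.4, -4.0]
finger_gap: 0.184
gripper_force: 58.7
```

Run:
```python
from h import *
print(cmd((.563,.105,.2335)))
```

```text
([-0.0625, -0.4345, 0.0016], [0.12, -0.15, -0.01])
```

>>> step_arm(
  commands=[-0.002, -0.015, 0, 0, 0, 0, -0.007, -0.05, 0, 0, 0, 0, -0.014, -0.1, 0, 0, 0, 0, -0.021, -0.15, 0, 0, 0, 0, -0.028, -0.2, 0, 0, 0, 0, -0.036, -0.25, 0, 0, 0, 0, -0.043, -0.3, 0, 0, 0, 0, -0.05, -0.35, 0, 0, 0, 0, -0.057, -0.395, 0, 0, 0, 0, -0.0625, -0.425, 0, 0, 0, 0],
)

```text
t: 32.35
tcp_pos: [0.5591, 0.1006, 0.2331]
tool_rot: [1.0, 0.001, -0.002, -0.001]
force: [-0.4, 0.2, -3.5]
finger_gap: 0.189
gripper_force: 59.0
```

>>> step_arm(
  commands=[0, -0.0095, 0, 0, 0, 0, 0, -0.0095, 0.01, 0, 0, 0, 0, -0.0095, 0.03, 0, 0, 0, 0, -0.0095, 0.06, 0, 0, 0, 0, -0.0095, 0.09, 0, 0, 0, 0, -0.0095, 0.112, 0, 0, 0, 0, -0.0095, 0.127, 0, 0, 0, 0, -0.0095, 0.135, 0, 0, 0, 0, -0.0095, 0.139, 0, 0, 0, 0, -0.0095, 0.1405, 0, 0, 0],
)

```text
t: 33.35
tcp_pos: [0.562, 0.1048, 0.0948]
tool_rot: [1.0, -0.0, -0.001, 0.0]
force: [-5.0, -1.0, 11.3]
finger_gap: 0.188
gripper_force: 60.3
```

>>> step_arm(
  commands=[0, 0, 0, 0, 0, 0, 0, 0, 0, 0, 0, 0, 0, 0, 0, 0, 0, 0, 0, 0, 0, 0, 0, 0, 0, 0, 0, 0, 0, 0, 0, 0, 0, 0, 0, 0, 0, 0, -0.02, 0, 0, 0, 0, 0, -0.05, 0, 0, 0, 0, 0, -0.09, 0, 0, 0, 0, 0, -0.14, 0, 0, 0],
  jaw=50,
)

```text
t: 34.35
tcp_pos: [0.5609, 0.1057, 0.2335]
tool_rot: [1.0, 0.0, -0.002, -0.0]
force: [1.6, 0.3, -0.3]
finger_gap: 0.503
gripper_force: 0.0
```

>>> step_arm(
  commands=[-0.063, 0.365, -0.117, 0, 0, 0, -0.063, 0.365, -0.117, 0, 0, 0, -0.063, 0.365, -0.117, 0, 0, 0, -0.063, 0.365, -0.117, 0, 0, 0, -0.063, 0.365, -0.117, 0, 0, 0, -0.063, 0.365, -0.117, 0, 0, 0, -0.063, 0.365, -0.117, 0, 0, 0, -0.063, 0.365, -0.117, 0, 0, 0, -0.063, 0.365, -0.117, 0, 0, 0, -0.063, 0.365, -0.117, 0, 0, 0],
)

```text
t: 35.35
tcp_pos: [0.4989, -0.2598, 0.3506]
tool_rot: [1.0, -0.001, -0.0, -0.0]
force: [0.0, 0.6, 0.5]
finger_gap: 0.502
gripper_force: 0.0
```

Run:
```python
from h import *
d,T=snap("wrist");print(T[0])
for l in lids(d,T):print(*l, cmd((l[0],l[1],.2))[0])
```

```text
[ 0.4989365  -0.25978508  0.35060118]
0.4227 -0.2217 0.0277 0.96 [-0.0761, -0.0367, 0.1504]
0.4356 -0.301 0.0278 1.0 [-0.0632, 0.0426, 0.1502]
0.4999 -0.4113 0.0288 0.9 [0.0012, 0.1529, 0.15]
0.5278 0.052 0.0286 1.0 [0.029, -0.3104, 0.1507]
0.5427 -0.3151 0.0291 1.0 [0.0439, 0.0567, 0.1501]
0.5602 0.1127 0.029 0.86 [0.0614, -0.3711, 0.1508]
0.597 0.053 0.0285 1.0 [0.0982, -0.3114, 0.1506]
```

>>> step_arm(
  commands=[0.02, 0.025, 0.05, 0, 0, 0, 0.0439, 0.0565, 0.1, 0, 0, 0, 0.0439, 0.0565, 0.14, 0, 0, 0, 0.0439, 0.0565, 0.15, 0, 0, 0, 0.0439, 0.0565, 0.18, 0, 0, 0, 0.0439, 0.0565, 0.21, 0, 0, 0, 0.0439, 0.0565, 0.235, 0, 0, 0, 0.0439, 0.0565, 0.255, 0, 0, 0, 0.0439, 0.0565, 0.263, 0, 0, 0, 0.0439, 0.0565, 0.265, 0, 0, 0],
  jaw=50,
)

```text
t: 36.4
tcp_pos: [0.543, -0.3138, 0.0846]
tool_rot: [1.0, 0.001, -0.001, -0.001]
force: [-0.4, 0.9, 0.3]
finger_gap: 0.501
gripper_force: 0.0
```

>>> step_arm(
  commands=[0, 0, 0, 0, 0, 0, 0, 0, 0, 0, 0, 0, 0, 0, 0, 0, 0, 0, 0, 0, 0, 0, 0, 0, 0, 0, 0, 0, 0, 0, 0, 0, 0, 0, 0, 0, 0, 0, 0, 0, 0, 0, 0, 0, 0, 0, 0, 0, 0, 0, 0, 0, 0, 0, 0, 0, 0, 0, 0, 0],
  jaw=0,
)

```text
t: 37.4
tcp_pos: [0.5442, -0.3166, 0.087]
tool_rot: [1.0, -0.0, 0.001, 0.001]
force: [0.5, -0.1, 5.6]
finger_gap: 0.183
gripper_force: 59.3
```

>>> step_arm(
  commands=[0, 0, -0.01, 0, 0, 0, 0, 0, -0.025, 0, 0, 0, 0, 0, -0.045, 0, 0, 0, 0, 0, -0.065, 0, 0, 0, 0, 0, -0.085, 0, 0, 0, 0, 0, -0.105, 0, 0, 0, 0, 0, -0.125, 0, 0, 0, 0, 0, -0.14, 0, 0, 0, 0, 0, -0.15, 0, 0, 0, 0, 0, -0.15, 0, 0, 0],
)

```text
t: 38.4
tcp_pos: [0.5437, -0.3162, 0.2376]
tool_rot: [1.0, 0.0, 0.001, 0.001]
force: [0.2, -0.4, -3.6]
finger_gap: 0.182
gripper_force: 59.0
```

Run:
```python
from h import *
print(cmd((.494,.105,.2335)))
```

```text
([-0.0496, -0.4212, 0.0032], [0.11, -0.12, 0.01])
```

>>> step_arm(
  commands=[-0.002, -0.015, 0, 0, 0, 0, -0.006, -0.05, 0, 0, 0, 0, -0.012, -0.1, 0, 0, 0, 0, -0.018, -0.15, 0, 0, 0, 0, -0.024, -0.2, 0, 0, 0, 0, -0.03, -0.25, 0, 0, 0, 0, -0.036, -0.3, 0, 0, 0, 0, -0.042, -0.35, 0, 0, 0, 0, -0.047, -0.39, 0, 0, 0, 0, -0.0496, -0.415, 0, 0, 0, 0],
)

```text
t: 39.4
tcp_pos: [0.4902, 0.103, 0.2347]
tool_rot: [1.0, 0.001, -0.002, -0.001]
force: [0.6, 0.5, -3.8]
finger_gap: 0.186
gripper_force: 59.1
```

>>> step_arm(
  commands=[0, -0.006, 0, 0, 0, 0, 0, -0.006, 0.01, 0, 0, 0, 0, -0.006, 0.03, 0, 0, 0, 0, -0.006, 0.06, 0, 0, 0, 0, -0.006, 0.09, 0, 0, 0, 0, -0.006, 0.112, 0, 0, 0, 0, -0.006, 0.127, 0, 0, 0, 0, -0.006, 0.135, 0, 0, 0, 0, -0.006, 0.139, 0, 0, 0, 0, -0.006, 0.14, 0, 0, 0],
)

```text
t: 40.4
tcp_pos: [0.4934, 0.1042, 0.0962]
tool_rot: [1.0, -0.0, -0.001, 0.0]
force: [-2.2, -0.7, 6.0]
finger_gap: 0.181
gripper_force: 60.1
```

>>> step_arm(
  commands=[0, 0, 0, 0, 0, 0, 0, 0, 0, 0, 0, 0, 0, 0, 0, 0, 0, 0, 0, 0, 0, 0, 0, 0, 0, 0, 0, 0, 0, 0, 0, 0, 0, 0, 0, 0, 0, 0, -0.02, 0, 0, 0, 0, 0, -0.05, 0, 0, 0, 0, 0, -0.09, 0, 0, 0, 0, 0, -0.14, 0, 0, 0],
  jaw=50,
)

```text
t: 41.4
tcp_pos: [0.4922, 0.1051, 0.2358]
tool_rot: [1.0, 0.0, -0.002, -0.0]
force: [1.7, 0.0, -0.4]
finger_gap: 0.497
gripper_force: 0.0
```

>>> step_arm(
  commands=[0.006, 0.365, -0.115, 0, 0, 0, 0.006, 0.365, -0.115, 0, 0, 0, 0.006, 0.365, -0.115, 0, 0, 0, 0.006, 0.365, -0.115, 0, 0, 0, 0.006, 0.365, -0.115, 0, 0, 0, 0.006, 0.365, -0.115, 0, 0, 0, 0.006, 0.365, -0.115, 0, 0, 0, 0.006, 0.365, -0.115, 0, 0, 0, 0.006, 0.365, -0.115, 0, 0, 0, 0.006, 0.365, -0.115, 0, 0, 0],
)

```text
t: 42.4
tcp_pos: [0.4992, -0.2601, 0.3504]
tool_rot: [1.0, -0.001, -0.0, -0.001]
force: [-0.7, -0.8, -0.7]
finger_gap: 0.499
gripper_force: 0.0
```

Run:
```python
from h import *
d,T=snap("wrist");print(T[0])
for l in lids(d,T):print(*l, cmd((l[0],l[1],.2))[0])
```

```text
[ 0.4992057  -0.26012981  0.35038907]
0.4226 -0.2219 0.0277 1.0 [-0.0763, -0.0369, 0.1503]
0.4354 -0.301 0.0279 1.0 [-0.0635, 0.0422, 0.1501]
0.4883 0.1118 0.0293 0.92 [-0.0106, -0.3706, 0.1508]
0.4998 -0.4125 0.0282 1.0 [0.0009, 0.1537, 0.1498]
0.5275 0.0528 0.0293 0.95 [0.0286, -0.3116, 0.1506]
0.5599 0.1131 0.0293 0.94 [0.061, -0.3719, 0.1507]
0.5971 0.0535 0.0286 1.0 [0.0982, -0.3123, 0.1505]
```

>>> step_arm(
  commands=[0, 0.045, 0.02, 0, 0, 0, 0.001, 0.09, 0.04, 0, 0, 0, 0.001, 0.13, 0.07, 0, 0, 0, 0.001, 0.153, 0.11, 0, 0, 0, 0.001, 0.153, 0.15, 0, 0, 0, 0.001, 0.153, 0.19, 0, 0, 0, 0.001, 0.153, 0.225, 0, 0, 0, 0.001, 0.153, 0.25, 0, 0, 0, 0.001, 0.153, 0.263, 0, 0, 0, 0.001, 0.153, 0.265, 0, 0, 0],
  jaw=50,
)

```text
t: 43.45
tcp_pos: [0.5002, -0.4105, 0.0839]
tool_rot: [1.0, 0.001, -0.001, -0.002]
force: [-0.5, 0.4, 0.8]
finger_gap: 0.5
gripper_force: 0.0
```

>>> step_arm(
  commands=[0, 0, 0, 0, 0, 0, 0, 0, 0, 0, 0, 0, 0, 0, 0, 0, 0, 0, 0, 0, 0, 0, 0, 0, 0, 0, 0, 0, 0, 0, 0, 0, 0, 0, 0, 0, 0, 0, 0, 0, 0, 0, 0, 0, 0, 0, 0, 0, 0, 0, 0, 0, 0, 0, 0, 0, 0, 0, 0, 0],
  jaw=0,
)

```text
t: 44.45
tcp_pos: [0.5016, -0.4134, 0.0876]
tool_rot: [1.0, -0.0, 0.001, 0.001]
force: [0.7, 1.1, 6.5]
finger_gap: 0.18
gripper_force: 59.3
```

>>> step_arm(
  commands=[0, 0, -0.01, 0, 0, 0, 0, 0, -0.025, 0, 0, 0, 0, 0, -0.045, 0, 0, 0, 0, 0, -0.065, 0, 0, 0, 0, 0, -0.085, 0, 0, 0, 0, 0, -0.105, 0, 0, 0, 0, 0, -0.125, 0, 0, 0, 0, 0, -0.14, 0, 0, 0, 0, 0, -0.15, 0, 0, 0, 0, 0, -0.15, 0, 0, 0],
)

```text
t: 45.45
tcp_pos: [0.5011, -0.4137, 0.2379]
tool_rot: [1.0, -0.0, 0.001, 0.001]
force: [-0.5, -0.8, -2.4]
finger_gap: 0.184
gripper_force: 58.7
```

Run:
```python
from h import *
print(cmd((.563,-.013,.2335)))
```

```text
([0.0618, -0.4007, 0.0034], [0.17, -0.14, -0.0])
```

>>> step_arm(
  commands=[0.002, -0.015, 0, 0, 0, 0, 0.008, -0.05, 0, 0, 0, 0, 0.015, -0.1, 0, 0, 0, 0, 0.023, -0.15, 0, 0, 0, 0, 0.031, -0.2, 0, 0, 0, 0, 0.039, -0.25, 0, 0, 0, 0, 0.047, -0.3, 0, 0, 0, 0, 0.054, -0.345, 0, 0, 0, 0, 0.06, -0.38, 0, 0, 0, 0, 0.062, -0.4, 0, 0, 0, 0],
)

```text
t: 46.45
tcp_pos: [0.5611, -0.0083, 0.2346]
tool_rot: [1.0, 0.002, -0.002, -0.001]
force: [0.8, 0.0, -1.8]
finger_gap: 0.181
gripper_force: 58.9
```

>>> step_arm(
  commands=[0, 0, 0, 0, 0, 0, 0, 0, 0.01, 0, 0, 0, 0, 0, 0.03, 0, 0, 0, 0, 0, 0.06, 0, 0, 0, 0, 0, 0.09, 0, 0, 0, 0, 0, 0.112, 0, 0, 0, 0, 0, 0.127, 0, 0, 0, 0, 0, 0.135, 0, 0, 0, 0, 0, 0.139, 0, 0, 0, 0, 0, 0.14, 0, 0, 0],
)

```text
t: 47.45
tcp_pos: [0.562, -0.0134, 0.0968]
tool_rot: [1.0, -0.0, -0.001, -0.0]
force: [-3.5, 1.2, 9.7]
finger_gap: 0.18
gripper_force: 60.2
```

>>> step_arm(
  commands=[0, 0, 0, 0, 0, 0, 0, 0, 0, 0, 0, 0, 0, 0, 0, 0, 0, 0, 0, 0, 0, 0, 0, 0, 0, 0, 0, 0, 0, 0, 0, 0, 0, 0, 0, 0, 0, 0, -0.02, 0, 0, 0, 0, 0, -0.05, 0, 0, 0, 0, 0, -0.09, 0, 0, 0, 0, 0, -0.14, 0, 0, 0],
  jaw=50,
)

```text
t: 48.45
tcp_pos: [0.5612, -0.0126, 0.2356]
tool_rot: [1.0, 0.0, -0.002, -0.001]
force: [-0.0, -0.2, -0.1]
finger_gap: 0.498
gripper_force: 0.0
```

>>> step_arm(
  commands=[-0.063, 0.247, -0.115, 0, 0, 0, -0.063, 0.247, -0.115, 0, 0, 0, -0.063, 0.247, -0.115, 0, 0, 0, -0.063, 0.247, -0.115, 0, 0, 0, -0.063, 0.247, -0.115, 0, 0, 0, -0.063, 0.247, -0.115, 0, 0, 0, -0.063, 0.247, -0.115, 0, 0, 0, -0.063, 0.247, -0.115, 0, 0, 0, -0.063, 0.247, -0.115, 0, 0, 0, -0.063, 0.247, -0.115, 0, 0, 0],
)

```text
t: 49.45
tcp_pos: [0.4996, -0.2581, 0.3499]
tool_rot: [1.0, 0.001, -0.001, -0.001]
force: [0.4, -0.3, 0.1]
finger_gap: 0.497
gripper_force: 0.0
```

Run:
```python
from h import *
d,T=snap("wrist");print(T[0])
for l in lids(d,T):print(*l, cmd((l[0],l[1],.2))[0])
cv2.imwrite("pics/c5.png",d["pixels"])
```

```text
[ 0.49958917 -0.25812728  0.34992595]
0.4227 -0.2217 0.0278 0.96 [-0.0767, -0.0366, 0.1502]
0.4353 -0.3009 0.0277 1.0 [-0.0643, 0.0427, 0.1501]
0.4881 0.112 0.0294 0.95 [-0.0106, -0.3701, 0.1506]
0.5275 0.0519 0.0289 0.95 [0.0286, -0.3099, 0.1504]
0.5577 -0.009 0.0285 0.95 [0.0587, -0.249, 0.1503]
0.5603 0.1123 0.0287 0.89 [0.0616, -0.3703, 0.1505]
0.5969 0.0531 0.0286 1.0 [0.098, -0.311, 0.1503]
```

View pics/c5.png

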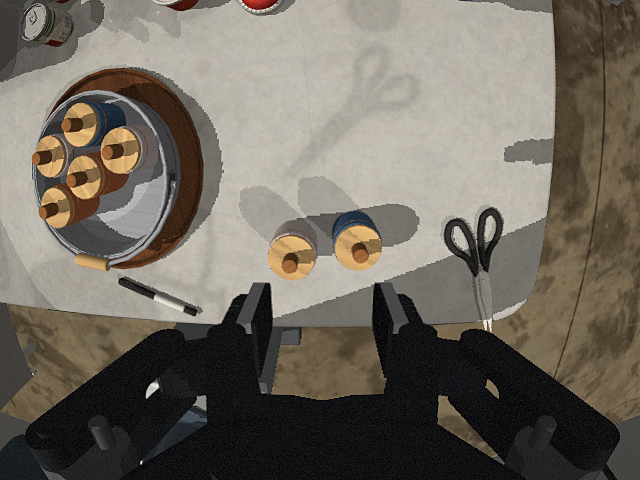

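The wrist view shows five jars clustered in the pail at left, with open slots toward the base and the near side. Two jars remain, with knobs at (290,262) and (357,246).

>>> step_arm(
  commands=[-0.03, 0.02, 0.03, 0, 0, 0, -0.0641, 0.0427, 0.06, 0, 0, 0, -0.0641, 0.0427, 0.1, 0, 0, 0, -0.0641, 0.0427, 0.14, 0, 0, 0, -0.0641, 0.0427, 0.18, 0, 0, 0, -0.0641, 0.0427, 0.21, 0, 0, 0, -0.0641, 0.0427, 0.235, 0, 0, 0, -0.0641, 0.0427, 0.255, 0, 0, 0, -0.0641, 0.0427, 0.263, 0, 0, 0, -0.0641, 0.0427, 0.265, 0, 0, 0],
  jaw=50,
)

```text
t: 50.5
tcp_pos: [0.4355, -0.3016, 0.0849]
tool_rot: [1.0, 0.001, -0.001, -0.001]
force: [-0.2, -0.1, 0.2]
finger_gap: 0.503
gripper_force: 0.0
```

>>> step_arm(
  commands=[0, 0, 0, 0, 0, 0, 0, 0, 0, 0, 0, 0, 0, 0, 0, 0, 0, 0, 0, 0, 0, 0, 0, 0, 0, 0, 0, 0, 0, 0, 0, 0, 0, 0, 0, 0, 0, 0, 0, 0, 0, 0, 0, 0, 0, 0, 0, 0, 0, 0, 0, 0, 0, 0, 0, 0, 0, 0, 0, 0],
  jaw=0,
)

```text
t: 51.5
tcp_pos: [0.4361, -0.3028, 0.0867]
tool_rot: [1.0, -0.0, 0.001, 0.0]
force: [-0.6, 1.8, 6.8]
finger_gap: 0.185
gripper_force: 59.1
```

>>> step_arm(
  commands=[0, 0, -0.01, 0, 0, 0, 0, 0, -0.025, 0, 0, 0, 0, 0, -0.045, 0, 0, 0, 0, 0, -0.065, 0, 0, 0, 0, 0, -0.085, 0, 0, 0, 0, 0, -0.105, 0, 0, 0, 0, 0, -0.125, 0, 0, 0, 0, 0, -0.14, 0, 0, 0, 0, 0, -0.15, 0, 0, 0, 0, 0, -0.15, 0, 0, 0],
)

```text
t: 52.5
tcp_pos: [0.4359, -0.3031, 0.2371]
tool_rot: [1.0, 0.0, 0.001, 0.001]
force: [1.2, 0.4, -3.7]
finger_gap: 0.185
gripper_force: 58.8
```

Run:
```python
from h import *
print(cmd((.493,-.0135,.2335)))
```

```text
([0.0571, -0.2896, 0.003], [0.12, -0.1, 0.0])
```

>>> step_arm(
  commands=[0.002, -0.01, 0, 0, 0, 0, 0.008, -0.035, 0, 0, 0, 0, 0.015, -0.075, 0, 0, 0, 0, 0.023, -0.12, 0, 0, 0, 0, 0.032, -0.165, 0, 0, 0, 0, 0.042, -0.21, 0, 0, 0, 0, 0.05, -0.25, 0, 0, 0, 0, 0.055, -0.275, 0, 0, 0, 0, 0.057, -0.289, 0, 0, 0, 0, 0.057, -0.289, 0, 0, 0, 0],
)

```text
t: 53.5
tcp_pos: [0.4917, -0.0117, 0.235]
tool_rot: [1.0, 0.002, -0.001, -0.0]
force: [0.3, -0.4, -2.7]
finger_gap: 0.185
gripper_force: 59.0
```

>>> step_arm(
  commands=[0, 0, 0, 0, 0, 0, 0, 0, 0.01, 0, 0, 0, 0, 0, 0.03, 0, 0, 0, 0, 0, 0.06, 0, 0, 0, 0, 0, 0.09, 0, 0, 0, 0, 0, 0.112, 0, 0, 0, 0, 0, 0.127, 0, 0, 0, 0, 0, 0.135, 0, 0, 0, 0, 0, 0.139, 0, 0, 0, 0, 0, 0.14, 0, 0, 0],
)

```text
t: 54.5
tcp_pos: [0.4928, -0.0142, 0.0958]
tool_rot: [1.0, -0.0, 0.0, 0.0]
force: [0.5, 0.5, -3.4]
finger_gap: 0.183
gripper_force: 59.1
```

>>> step_arm(
  commands=[0, 0, 0, 0, 0, 0, 0, 0, 0, 0, 0, 0, 0, 0, 0, 0, 0, 0, 0, 0, 0, 0, 0, 0, 0, 0, 0, 0, 0, 0, 0, 0, 0, 0, 0, 0, 0, 0, -0.02, 0, 0, 0, 0, 0, -0.05, 0, 0, 0, 0, 0, -0.09, 0, 0, 0, 0, 0, -0.14, 0, 0, 0],
  jaw=50,
)

```text
t: 55.5
tcp_pos: [0.4911, -0.0132, 0.2359]
tool_rot: [1.0, 0.0, -0.002, -0.001]
force: [0.9, -0.3, 0.7]
finger_gap: 0.501
gripper_force: 0.0
```

>>> step_arm(
  commands=[0.007, 0.247, -0.115, 0, 0, 0, 0.007, 0.247, -0.115, 0, 0, 0, 0.007, 0.247, -0.115, 0, 0, 0, 0.007, 0.247, -0.115, 0, 0, 0, 0.007, 0.247, -0.115, 0, 0, 0, 0.007, 0.247, -0.115, 0, 0, 0, 0.007, 0.247, -0.115, 0, 0, 0, 0.007, 0.247, -0.115, 0, 0, 0, 0.007, 0.247, -0.115, 0, 0, 0, 0.007, 0.247, -0.115, 0, 0, 0],
)

```text
t: 56.5
tcp_pos: [0.4992, -0.2588, 0.35]
tool_rot: [1.0, 0.001, -0.001, -0.001]
force: [0.5, 0.5, 0.4]
finger_gap: 0.5
gripper_force: 0.0
```

Run:
```python
from h import *
d,T=snap("wrist");print(T[0])
for l in lids(d,T):print(*l, cmd((l[0],l[1],.2))[0])
```

```text
[ 0.49923004 -0.25883115  0.3500481 ]
0.4225 -0.2218 0.0277 1.0 [-0.0766, -0.0372, 0.1503]
0.4883 0.1115 0.0291 0.92 [-0.0102, -0.3703, 0.1507]
0.4896 -0.0086 0.0283 1.0 [-0.0091, -0.2502, 0.1505]
0.5274 0.0522 0.0286 1.0 [0.0288, -0.311, 0.1506]
0.5578 -0.0089 0.0285 1.0 [0.0591, -0.2498, 0.1504]
0.5604 0.1126 0.0288 0.87 [0.0619, -0.3713, 0.1506]
0.597 0.0533 0.0286 1.0 [0.0984, -0.3119, 0.1505]
```

>>> step_arm(
  commands=[-0.03, -0.02, 0.03, 0, 0, 0, -0.076, -0.0368, 0.06, 0, 0, 0, -0.076, -0.0368, 0.1, 0, 0, 0, -0.076, -0.0368, 0.14, 0, 0, 0, -0.076, -0.0368, 0.18, 0, 0, 0, -0.076, -0.0368, 0.21, 0, 0, 0, -0.076, -0.0368, 0.235, 0, 0, 0, -0.076, -0.0368, 0.255, 0, 0, 0, -0.076, -0.0368, 0.263, 0, 0, 0, -0.076, -0.0368, 0.265, 0, 0, 0],
  jaw=50,
)

```text
t: 57.55
tcp_pos: [0.4234, -0.223, 0.0852]
tool_rot: [1.0, 0.0, -0.001, -0.001]
force: [-0.5, 0.2, 1.1]
finger_gap: 0.499
gripper_force: 0.0
```

>>> step_arm(
  commands=[0, 0, 0, 0, 0, 0, 0, 0, 0, 0, 0, 0, 0, 0, 0, 0, 0, 0, 0, 0, 0, 0, 0, 0, 0, 0, 0, 0, 0, 0, 0, 0, 0, 0, 0, 0, 0, 0, 0, 0, 0, 0, 0, 0, 0, 0, 0, 0, 0, 0, 0, 0, 0, 0, 0, 0, 0, 0, 0, 0],
  jaw=0,
)

```text
t: 58.55
tcp_pos: [0.4239, -0.2239, 0.0865]
tool_rot: [1.0, 0.0, 0.001, 0.0]
force: [-0.3, 2.5, 6.1]
finger_gap: 0.186
gripper_force: 59.3
```

>>> step_arm(
  commands=[0, 0, -0.01, 0, 0, 0, 0, 0, -0.025, 0, 0, 0, 0, 0, -0.045, 0, 0, 0, 0, 0, -0.065, 0, 0, 0, 0, 0, -0.085, 0, 0, 0, 0, 0, -0.105, 0, 0, 0, 0, 0, -0.125, 0, 0, 0, 0, 0, -0.14, 0, 0, 0, 0, 0, -0.15, 0, 0, 0, 0, 0, -0.15, 0, 0, 0],
)

```text
t: 59.55
tcp_pos: [0.4239, -0.2242, 0.237]
tool_rot: [1.0, 0.0, 0.001, 0.001]
force: [-0.7, -0.2, -3.4]
finger_gap: 0.188
gripper_force: 58.9
```

Run:
```python
from h import *
print(cmd((.46,.045,.2335)))
```

```text
([0.0361, -0.2692, 0.003], [0.1, -0.11, 0.01])
```

>>> step_arm(
  commands=[0.002, -0.01, 0, 0, 0, 0, 0.006, -0.035, 0, 0, 0, 0, 0.01, -0.075, 0, 0, 0, 0, 0.015, -0.12, 0, 0, 0, 0, 0.021, -0.165, 0, 0, 0, 0, 0.027, -0.205, 0, 0, 0, 0, 0.032, -0.24, 0, 0, 0, 0, 0.035, -0.26, 0, 0, 0, 0, 0.036, -0.269, 0, 0, 0, 0, 0.036, -0.269, 0, 0, 0, 0],
)

```text
t: 60.55
tcp_pos: [0.4587, 0.0464, 0.235]
tool_rot: [1.0, 0.001, -0.001, -0.0]
force: [0.5, -0.5, -3.2]
finger_gap: 0.18
gripper_force: 59.1
```

>>> step_arm(
  commands=[0, 0, 0, 0, 0, 0, 0, 0, 0.01, 0, 0, 0, 0, 0, 0.03, 0, 0, 0, 0, 0, 0.055, 0, 0, 0, 0, 0, 0.08, 0, 0, 0, 0, 0, 0.105, 0, 0, 0, 0, 0, 0.123, 0, 0, 0, 0, 0, 0.134, 0, 0, 0, 0, 0, 0.139, 0, 0, 0, 0, 0, 0.14, 0, 0, 0],
)

```text
t: 61.55
tcp_pos: [0.4597, 0.0448, 0.0957]
tool_rot: [1.0, -0.0, -0.0, -0.0]
force: [0.1, -0.3, -3.2]
finger_gap: 0.185
gripper_force: 59.1
```

>>> step_arm(
  commands=[0, 0, 0, 0, 0, 0, 0, 0, 0, 0, 0, 0, 0, 0, 0, 0, 0, 0, 0, 0, 0, 0, 0, 0, 0, 0, 0, 0, 0, 0, 0, 0, 0, 0, 0, 0, 0, 0, -0.02, 0, 0, 0, 0, 0, -0.05, 0, 0, 0, 0, 0, -0.09, 0, 0, 0, 0, 0, -0.14, 0, 0, 0],
  jaw=50,
)

```text
t: 62.55
tcp_pos: [0.4581, 0.0454, 0.236]
tool_rot: [1.0, -0.0, -0.002, -0.0]
force: [1.1, -0.8, -0.0]
finger_gap: 0.5
gripper_force: 0.0
```

>>> step_arm(
  commands=[0, 0, -0.04, 0, 0, 0, 0.02, 0, -0.08, 0, 0, 0, 0.03, 0, -0.115, 0, 0, 0, 0.03, 0, -0.115, 0, 0, 0, 0.03, 0, -0.115, 0, 0, 0, 0.03, 0, -0.115, 0, 0, 0, 0.03, 0, -0.115, 0, 0, 0, 0.03, 0, -0.115, 0, 0, 0, 0.03, 0, -0.115, 0, 0, 0, 0.03, 0, -0.115, 0, 0, 0],
)

```text
t: 63.55
tcp_pos: [0.4894, 0.0452, 0.3504]
tool_rot: [1.0, 0.0, -0.0, -0.0]
force: [-0.1, 0.2, -1.1]
finger_gap: 0.501
gripper_force: 0.0
```

Run:
```python
from h import *
d,T=snap("wrist");b,_=snap("side");a,_=snap("scene");print(T[0])
for l in lids(d,T):print(*l)
cv2.imwrite("pics/end.png",np.hstack([cv2.resize(d["pixels"],(400,300)),cv2.resize(b["pixels"][150:330,180:420],(400,300))]))
```

```text
[0.48937449 0.0452381  0.35039281]
0.4191 0.0632 0.0255 0.75
0.4555 0.0462 0.0285 1.0
0.4895 0.1046 0.0286 1.0
0.4901 -0.014 0.0286 1.0
0.5283 0.0459 0.0287 1.0
0.5585 -0.0143 0.0285 1.0
0.5609 0.1059 0.0285 1.0
0.5975 0.0471 0.0284 1.0
```

View pics/end.png

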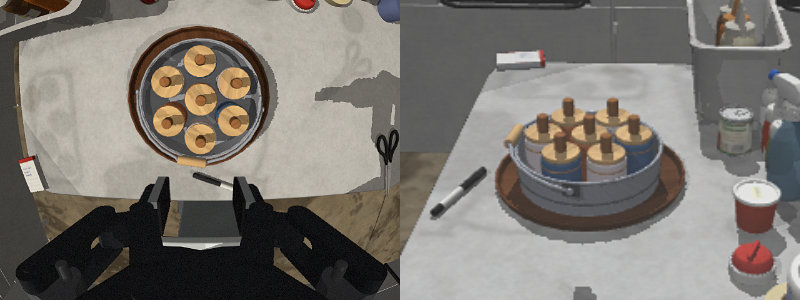

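The wrist and side views show all seven jars upright in a honeycomb, one in the middle. The handle is down and the bystander objects look untouched.

```bash
python3 -c "from station import manip; print(manip.sign_off())"
```

```text
the job is handed in; nothing more can be done
None
```

The spice station is set up and handed in: the pail stands in the tray with its handle laid down, and all seven jars stand upright inside it in a honeycomb, one in the middle (the hand-in returned no score).

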